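# Pass the knife to the customer handle first

### The job

The customer wants the large knife: take it out of the sloping rack, lay it flat on your side of the counter and let go, so that you can change your hold to the blade guard. Then pass it handle first through the sprung flap of the screen, all the way, so that it lies flat on the counter on the customer's side with its handle pointing away from the screen and the flap shut behind it. Leave the small knife and everything else standing where it is.

Things in the scene. Friction and masses are not known exactly. Their poses are not given: they have to be found in the camera images.
- knife_mid (a point): The LARGE knife, 240 mm long, about 160 g, flat underside: dark wooden handle 105 x 28 wide x 22 thick, then the blade in a stiff square-ended grey guard, 135 x 36 wide x 18 thick. This point: half-way along, 11 mm above the underside (15 mm into the handle). Own x points from handle to tip, z from underside to top. It starts in one of the rack's lanes, underside on the board, tip down, handle up
- knife_butt (a point): Middle of the end face of the large knife's handle, 120 mm from knife_mid along own -x, 11 mm above the underside
- knife_tip (a point): Middle of the square end face of the large knife's blade guard, 120 mm from knife_mid along own +x, 9 mm above the underside
- knife: The large knife again: same axes, origin on its underside below the guard's end. The 12 mm of blade next to the handle is a bare steel neck, 29 wide x 12 mm thick, 3 mm above the underside. The blade is the heavy part: it balances about 80 mm from the guard's end
- small_knife_mid (a point): The SMALL knife in the other lane, same make but 180 mm long (handle 85 x 22 x 22, guarded blade 95 x 28 x 18 mm), axes and lie as the large one; leave it. Point half-way along, 11 mm above its underside
- rack: Fixed wooden rack, base 170 (x) x 200 (y) x 12 mm, origin under its centre. Its board falls 40 degrees towards own +x and meets a 22 mm stop at x=+65, z=30 mm; 130 mm long, so handles overhang its upper edge (x=-35, z=115), up towards the robot. Two lanes at y=+55 and -55, 46 mm wide, walls 14 mm off the board. Which knife is in which lane varies
- hatch: Fixed upright screen 8 mm thick, clear pane above, 376 mm wide (own y), 220 high. Origin on the counter, middle of its thickness and opening; own +x points to the customer's side. Opening 130 wide x 64 high above a sill 20 mm high, 160 wide, from x=-140 (robot's side) to x=+4; beyond it the counter with a thin mat, 20 mm lower. Feet of the posts beyond, at y=+-180
- flap (a joint): The thin 40 g metal flap that fills the opening, hinged along its top edge (82 mm above the counter), lower edge 3 mm over the sill; 0 closed, grows (rad) as it swings to the customer's side, up to 1.5; cannot swing to the robot's side. A light spring and gravity shut it (under 1 N opens it); it rests on whatever lies under it
- soda_mid (a point): Bystander: brown glass bottle, 56 mm diameter x 170 mm (about 180 with cap), point at half height
- tin_mid (a point): Bystander: food tin, 72 mm diameter x 100 mm, point at half height
- jar_mid (a point): Bystander: glass jar, 60 mm diameter x 70 mm, point at half height
- biscuits_mid (a point): Bystander: cardboard pack 130 (own x) x 60 (y) x 45 mm, point at half height
- soap_mid (a point): Bystander: green pack 85 (own x) x 55 (y) x 30 mm, point at half height
- bowl_mid (a point): Bystander: steel bowl, 110 mm across x 45 mm, point at half height

How it is judged:
On the way, in this order (a step that is already met when the one before it is completed fails the run):
1. the large knife lies flat on the robot's side of the counter and has been let go (height (world z) of knife_tip below 0.016 m and height (world z) of knife_butt below 0.018 m and x of each of knife_tip, knife_butt in the frame of hatch below -0.005 m and contact force between the fingers and knife below 0.05 N), for 0.2 s.
2. moved by its guard half, its handle pokes through the flap while the guarded tip is still on the robot's side (x of knife_butt in the frame of hatch above 0.03 m and x of knife_tip in the frame of hatch below -0.02 m and y of knife_butt in the frame of hatch between -0.065 and 0.065 m and z of knife_butt in the frame of hatch below 0.084 m and value of joint flap above 0.2 rad and contact force between the fingers and knife above 0.2 N and distance between the grasp point and knife_tip below 0.13 m), for 0.05 s.
At the end, for the whole second after the job is handed in: The large knife lies flat and still on the counter beyond the screen: its guarded tip at least 5 mm past the middle of the panel, its handle end at least 170 mm past it, so handle pointing away; the flap is shut (under 0.1 rad) and the knife is let go (x of knife_tip in the frame of hatch above 0.005 m and x of knife_butt in the frame of hatch above 0.17 m and height (world z) of knife_tip between 0 and 0.018 m and height (world z) of knife_butt below 0.02 m and value of joint flap below 0.1 rad and contact force between the fingers and knife below 0.05 N and linear speed of knife below 0.02 m/s); the robot touches nothing.
It fails at once if a bystander or the small knife is moved more than 30 mm (distance of any of soda_mid, tin_mid, jar_mid, biscuits_mid, soap_mid, bowl_mid, small_knife_mid from where it was at the start of the episode above 0.03 m).
It also fails if it takes over 72 s, if anything falls off the work surface, if the arm or the gripper's body presses on something with over 40 N, if the wrist force passes 120 N, or if a joint passes its speed limit or range.

### The arm

A 6-joint arm with a two-finger parallel gripper is mounted at the origin on the work surface. World frame = base frame: x ahead of the robot, y to its left, z up, the work surface at z = 0. Lengths are in m, angles in rad, forces in N, time in s.
With the tool pointing down it reaches from about 0.35 to 0.875 m from the base axis. Payload 4.2 kg.
Tool frame: the origin (TCP) lies between the finger pads; the fingertips stand 22 mm ahead of it and the grasp point (between the pads) lies 3 mm ahead of it; z points along the fingers, y is the direction in which the jaws open and shut (so a half turn about z gives the same grasp; the last joint's range is limited). The gripper opens to 85 mm and grips with 20 to 120 N. Pads are 22 mm wide; open, the fingers measure 114 mm over their backs; the gripper's body (76 mm by 85 mm) begins 54 mm behind the grasp point. The pads swing forward as they close: fully open they stand 13 mm farther back than shut.
Start: joints at [1.509, 0.385, 0.008, 0, -1.194, -0.259], TCP at [0.197, 0.593, 0.253] pointing down, gripper open.
Joint ranges: [-3.14, 3.14], [-1.21, 2.06], [-1.07, 1.41], [-3.16, 2.05], [-2.99, -0.16], [-3.1, 3.1]. Speed limits (rad/s): [2.79, 2.79, 3.14, 3.14, 3.14, 3.14].

### API

Orientations are given as a rotation vector (axis times angle).
In Python, from plant import get_obs, viewer, arm gives the robot as it stands. The module is installed in compiled form; this text tells all that it offers.
- The arm moves only by the tool send_rows, never from a script. Its argument "plan" is a list of rows, each a list of 7 numbers: the shift along the tool's x, y, z in units of 0.75 m (1.0 is 0.75 m), then the turn, a rotation vector about the tool's x, y, z in units of 60 degrees (1.0 is 60 degrees), then the closure, from -1 (fully open) to 1 (shut), so that 0 is half open. A call has exactly 10 rows; each row is the pose to reach, as a shift and turn from the pose commanded when the call began, along the tool's axes at that moment; what a row does not reach only later rows make up. A row lasts 1/12 s, in which the tool goes at most 41.7 mm and 7.16 degrees, less where a joint would pass 70% of its speed; a pose out of reach is approached as far as the arm can. A call with a number of a shift or a turn outside -1 to 1 is refused whole. A call with a gripper value outside its range is refused whole. The fingers move at their own pace and stop on an object; "grip_force" is the grip in N (left out, the last holds). Time passes only in rows, so rows that repeat a pose let the fingers close, or fill a call up. It gives the time, the measured TCP pose, the force and the opening at its end, in the units of the state.
- get_obs(): the state, without advancing time (a new reading comes with each control period).
- viewer.camera(name): name is "scene" or "top"; returns a dict with "image" (400x640x3 uint8, red, green, blue), "K" (3x3 intrinsics, pixels), "view" (4x4, takes a point from world to camera coordinates). Camera axes: x right, y down, z forward; pixel columns grow to the right and rows downward; lengths in m; the calibration is good to about 2 mm. A picture is of the moment at which its call begins. There is no depth.
- arm.close_job(): hands the job in, once; it reports no verdict.
The state is a dict: "time": time; "joint_pos": joint angles; "joint_vel": joint speeds; "tau": joint torques, N m; "tcp_pos": TCP position; "tcp_rot": TCP orientation; "contact_force": force on the tool from outside, world axes, zero at the start; "ft_torque": the same for the moment, N m; "finger_gap": finger opening in m.
Only numpy, scipy, OpenCV 4.12 (cv2) and the standard library are available. Lean on these libraries where they do the work, as an engineer would, in place of code of your own. Each camera call takes 0.05 s, during which the arm holds its last target.

## Working session

There is one attempt and no reset: what is moved stays moved. The work goes in short steps, Python scripts to look and compute and a tool call to move; the robot and the scene stay as the last step left them, time stands still between calls to the robot, and variables do not carry over. Pictures are saved under pics/ and viewed, and the job is handed in when it is done.

Besides the shell and the picture viewer there is one more tool, called as name([rows], argument=value, ...), one row to a line, values as JSON. send_rows: Moves the arm, as the interface text tells. Its arguments: {"type":"object","properties":{"plan":{"type":"array","items":{"type":"array","items":{"type":"number"}}},"grip_force":{"type":"number"}},"required":["plan"]}

```bash
mkdir -p pics
cat > h.py <<'E'
import numpy as np, cv2
from scipy.spatial.transform import Rotation as R
from plant import get_obs, viewer, arm
def pic(name,fn):
    c=viewer.camera(name); cv2.imwrite('pics/'+fn,c['image'][:,:,::-1]); return c
def ray(c,u,v):
    K=c['K'];V=c['view'];d=np.linalg.inv(K)@np.array([u,v,1.0]);Rm=V[:3,:3]
    return -Rm.T@V[:3,3],Rm.T@d
def onz(c,u,v,z):
    o,d=ray(c,u,v);return o+d*(z-o[2])/d[2]
def proj(c,p):
    q=c['view'][:3,:3]@np.asarray(p)+c['view'][:3,3];q=c['K']@q;return q[:2]/q[2]
E
python3 - <<'E'
from h import *
import pickle
o=get_obs();print({k:np.round(v,3) for k,v in o.items()})
a=pic('scene','s0.png');b=pic('top','t0.png')
pickle.dump((a,b),open('c0.pkl','wb'))
for c in(a,b):print(c['K'],c['view'])
E
```

```text
{'time': np.float64(0.0), 'joint_pos': array([ 1.509,  0.386,  0.007, -0.   , -1.194, -0.259]), 'joint_vel': array([ 0.001,  0.002, -0.001, -0.   ,  0.001,  0.001]), 'tau': array([ 1.0000e-03, -3.9229e+01,  1.8841e+01,  4.1860e+00, -5.0000e-03,
       -0.0000e+00]), 'tcp_pos': array([0.197, 0.593, 0.252]), 'tcp_rot': array([ 3.099, -0.502, -0.   ]), 'contact_force': array([-0.123,  0.986, -0.11 ]), 'ft_torque': array([ 0.052, -0.015,  0.013]), 'finger_gap': np.float64(0.085)}
[[437.89052268   0.         328.15393051]
 [  0.         437.89052268 196.08814439]
 [  0.           0.           1.        ]] [[-0.76267539  0.64653294  0.01792759  0.3997654 ]
 [ 0.45784464  0.55925459 -0.69109521 -0.14175752]
 [-0.4568419  -0.51887326 -0.72254136  1.47464177]
 [ 0.          0.          0.          1.        ]]
[[441.86860706   0.         324.8689483 ]
 [  0.         441.86860706 195.28469403]
 [  0.           0.           1.        ]] [[-0.02254318 -0.99955013 -0.01978224 -0.00330258]
 [-0.99076431  0.02498267 -0.13327397  0.51897013]
 [ 0.13370822  0.01659511 -0.99088179  1.17769357]
 [ 0.          0.          0.          1.        ]]
```

View pics/s0.png

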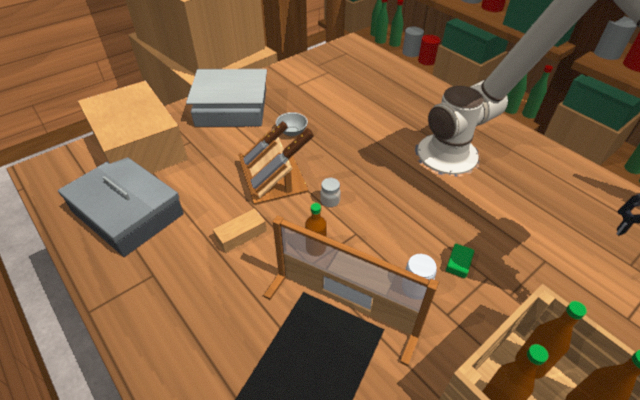

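View pics/t0.png

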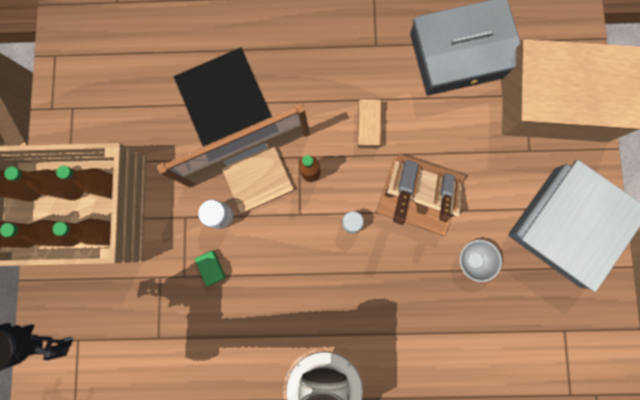

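The top view shows the rack at about (425,195). The large knife is in its left lane, around (405,190), and the small knife is at (448,195). The screen runs from (165,170) to (305,115), with the sill on the robot's side at about (258,180). I'll zoom in for detail.

Run:
```python
import cv2
s=cv2.imread('pics/s0.png');t=cv2.imread('pics/t0.png')
def crop(im,x0,y0,w,h,k,fn):cv2.imwrite('pics/'+fn,cv2.resize(im[y0:y0+h,x0:x0+w],None,fx=k,fy=k,interpolation=cv2.INTER_CUBIC))
crop(t,370,145,110,95,7,'t0r.png')
crop(s,225,110,100,100,6,'s0r.png')
crop(t,150,90,200,150,4,'t0h.png')
crop(s,255,200,200,150,4,'s0h.png')
```

```text
(no output)
```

View pics/t0r.png

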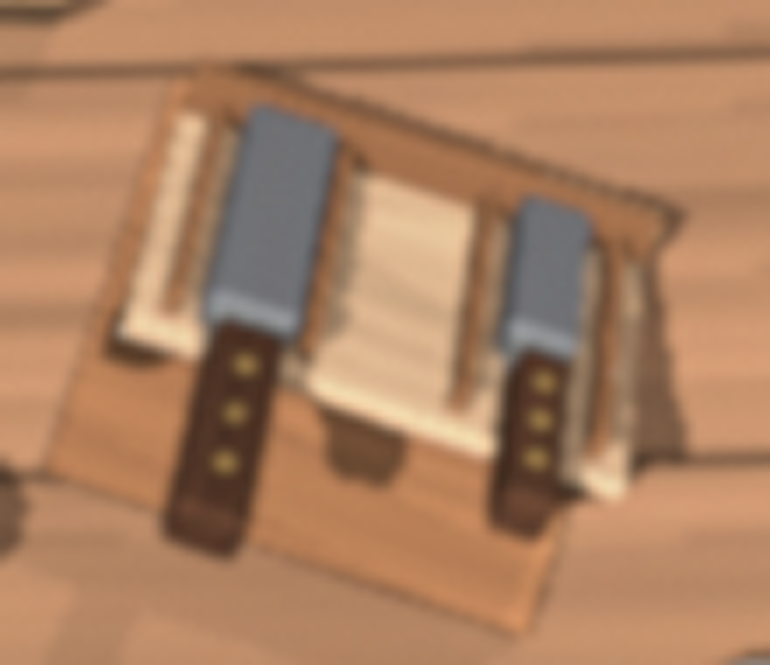

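View pics/s0r.png

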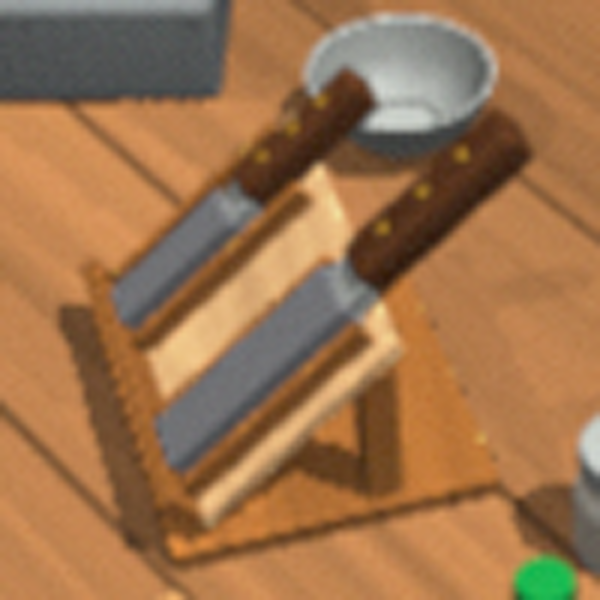

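View pics/t0h.png

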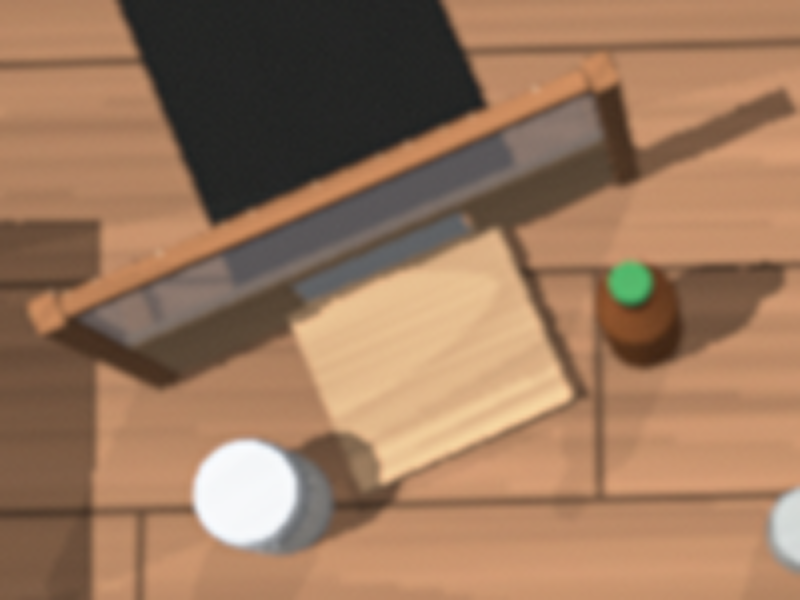

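View pics/s0h.png

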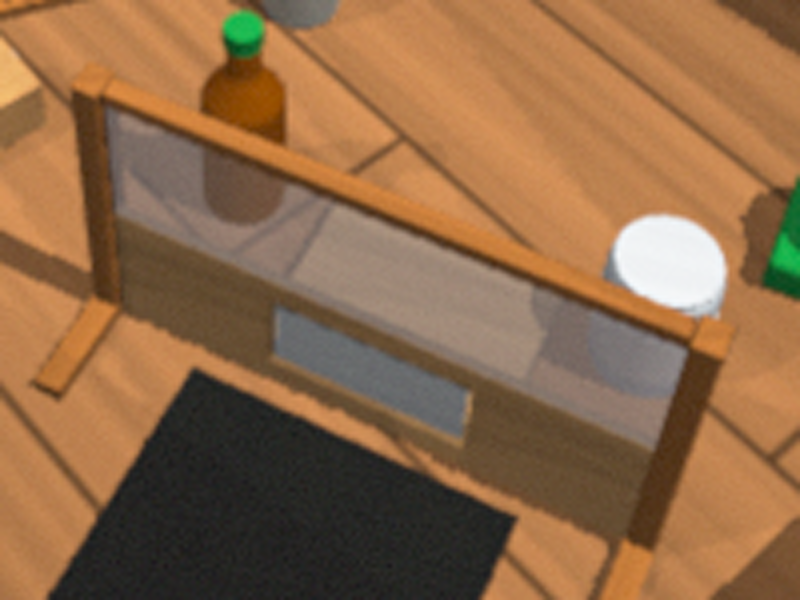

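```bash
cat > m.py <<'E'
from h import *
import pickle
a,b=pickle.load(open('c0.pkl','rb'))
T=lambda p:(p[0]/7+370,p[1]/7+145)
H=lambda p:(p[0]/4+150,p[1]/4+90)
SH=lambda p:(p[0]/4+255,p[1]/4+200)
SR=lambda p:(p[0]/6+225,p[1]/6+110)
def tri(u,v):
    o1,d1=ray(a,*u);o2,d2=ray(b,*v);A=np.stack([d1,-d2],1);s=np.linalg.lstsq(A,o2-o1,rcond=None)[0]
    p,q=o1+d1*s[0],o2+d2*s[1];return (p+q)/2,np.linalg.norm(p-q)
E
python3 - <<'E'
from m import *
np.set_printoptions(precision=4,suppress=True)
print('sill');P=[onz(b,*H(p),.02) for p in[(365,490),(577,397),(292,315),(500,228)]];print(np.array(P))
print('posts top z.22');Q=[onz(b,*H(p),.22) for p in[(45,312),(600,72)]];print(np.array(Q)); print((Q[0]+Q[1])/2,np.linalg.norm(Q[0]-Q[1]))
print('scene posts z.22');Q=[onz(a,*SH(p),.22) for p in[(712,335),(92,80)]];print(np.array(Q)); print((Q[0]+Q[1])/2,np.linalg.norm(Q[0]-Q[1]))
print('rack z.012');C=np.array([onz(b,*T(p),.012) for p in[(50,470),(520,633),(678,210),(205,65)]]);print(C,C.mean(0))
print('rack scene');C2=np.array([onz(a,*SR(p),.012) for p in[(500,485),(172,550)]]);print(C2)
for n,u,v in[('butt',(500,125),(205,530)),('rivet hi',(462,152),(224,461)),('rivet lo',(383,228),(246,365)),('guard tip L',(178,470),(258,105)),('guard tip R',(160,430),(335,130))]:
    print(n,*tri(SR(u),T(v)))
E
```

```text
sill
[[0.4784 0.2175 0.02  ]
 [0.5398 0.0695 0.02  ]
 [0.6032 0.2694 0.02  ]
 [0.6619 0.1223 0.02  ]]
posts top z.22
[[0.5684 0.3654 0.22  ]
 [0.7054 0.0358 0.22  ]]
[0.6369 0.2006 0.22  ] 0.3569797765097741
scene posts z.22
[[0.57   0.3681 0.22  ]
 [0.7089 0.0398 0.22  ]]
[0.6395 0.2039 0.22  ] 0.3564486684540818
rack z.012
[[ 0.471  -0.1593  0.012 ]
 [ 0.4023 -0.3408  0.012 ]
 [ 0.569  -0.4134  0.012 ]
 [ 0.6332 -0.2279  0.012 ]] [ 0.5189 -0.2854  0.012 ]
rack scene
[[ 0.4761 -0.1499  0.012 ]
 [ 0.6286 -0.2169  0.012 ]]
butt [ 0.4344 -0.1942  0.1918] 0.004898007791700617
rivet hi [ 0.4561 -0.2008  0.1833] 0.0013570757699471153
rivet lo [ 0.4934 -0.2158  0.1468] 0.0014776714400407725
guard tip L [ 0.6088 -0.242   0.0365] 0.005891497385046853
guard tip R [ 0.5988 -0.2725  0.0346] 0.004734513693554063
```

Run:
```python
from m import *
np.set_printoptions(precision=4,suppress=True)
for n,u,v,z in[('jar',352,221,.07),('tin',213,213,.1),('soda cap',307.5,161,.18),('soap',209,265,.03),('bowl',481,260,.045),('bisc',370,121,.045)]:
    print(n,onz(b,u,v,z))
print('tip',onz(b,*T((296,117)),.0438),'grear',onz(b,*T((253,298)),.1229),'butt top lower edge',onz(b,*T((203,527)),.030+.240*.643+.0169))
print('rivets',[onz(b,*T(p),z) for p,z in[((224,461),.184),((235,413),.166),((246,365),.148)]])
print('rivets scene',[onz(a,*SR(p),z) for p,z in[((462,152),.184),((423,191),.166),((383,228),.148)]])
```

```text
jar [ 0.4437 -0.0863  0.07  ]
tin [0.4709 0.2744 0.1   ]
soda cap [0.5846 0.0223 0.18  ]
soap [0.3366 0.3028 0.03  ]
bowl [ 0.334  -0.4256  0.045 ]
bisc [ 0.7223 -0.1459  0.045 ]
tip [ 0.6043 -0.2574  0.0438] grear [ 0.5214 -0.2239  0.1229] butt top lower edge [ 0.4329 -0.1904  0.2012]
rivets [array([ 0.4565, -0.2011,  0.184 ]), array([ 0.4749, -0.2085,  0.166 ]), array([ 0.4938, -0.2161,  0.148 ])]
rivets scene [array([ 0.4562, -0.1995,  0.184 ]), array([ 0.4751, -0.2061,  0.166 ]), array([ 0.4938, -0.214 ,  0.148 ])]
```

```bash
cat >> h.py <<'E'
def frame(yaw,pitch):
    """knife-aligned tool: x axis at world yaw, dipping by pitch (deg); z = tool pointing"""
    return R.from_euler('ZYX',[yaw,pitch,180],degrees=True)
def rows(tgt,Rt=None,n=None):
    o=get_obs();R0=R.from_rotvec(o['tcp_rot']);p0=o['tcp_pos']
    Rt=R0 if Rt is None else Rt
    s=R0.inv().apply(np.asarray(tgt)-p0)/.75;w=(R0.inv()*Rt).as_rotvec()/np.radians(60)
    r=np.r_[s,w];print('row',np.round(r,4).tolist(),'dist',np.linalg.norm(s)*.75,'deg',np.linalg.norm(w)*60)
    return r
def st():
    o=get_obs();Rm=R.from_rotvec(o['tcp_rot']).as_matrix()
    print('t',round(float(o['time']),2),'p',np.round(o['tcp_pos'],4),'x',np.round(Rm[:,0],3),'y',np.round(Rm[:,1],3),'z',np.round(Rm[:,2],3),'q',np.round(o['joint_pos'],2),'F',np.round(o['contact_force'],2),'gap',round(float(o['finger_gap']),4))
E
python3 - <<'E'
from h import *
print(frame(-21.5,40).as_matrix().round(3))
rows([.37,.2,.30])
E
```

```text
[[ 0.713 -0.367 -0.598]
 [-0.281 -0.93   0.236]
 [-0.643  0.    -0.766]]
row [0.3842, 0.4242, -0.0627, 0.0, 0.0, 0.0] dist 0.43177390368818624 deg 0.0
```

send_rows([
  [0.384,0.424,-0.063,0,0,0,-1],
  [0.384,0.424,-0.063,0,0,0,-1],
  [0.384,0.424,-0.063,0,0,0,-1],
  [0.384,0.424,-0.063,0,0,0,-1],
  [0.384,0.424,-0.063,0,0,0,-1],
  [0.384,0.424,-0.063,0,0,0,-1],
  [0.384,0.424,-0.063,0,0,0,-1],
  [0.384,0.424,-0.063,0,0,0,-1],
  [0.384,0.424,-0.063,0,0,0,-1],
  [0.384,0.424,-0.063,0,0,0,-1],
])

```text
time: 0.93
tcp_pos: [0.364, 0.212, 0.2991]
tcp_rot: [-3.101, 0.501, 0.0]
contact_force: [1.5, 0.5, -0.6]
finger_gap: 0.0854
```

Run:
```python
from h import *
st()
rows([.46,-.13,.32],frame(-21.5,20))
rows([.5577,-.2401,.2376],frame(-21.5,40))
```

```text
t 0.93 p [0.364  0.212  0.2991] x [ 0.949 -0.315 -0.   ] y [-0.315 -0.949 -0.   ] z [-0.  0. -1.] q [ 0.92 -0.01 -0.37 -0.   -1.21  0.33] F [ 1.54  0.55 -0.64] gap 0.0854
row [0.2649, 0.3926, -0.028, 0.0091, -0.3331, 0.0522] dist 0.35579574784663826 deg 20.23619839880225
row [0.4348, 0.4909, 0.0819, 0.0183, -0.6663, 0.0506] dist 0.4956318177508878 deg 40.10988417559324
```

send_rows([
  [0.265,0.393,-0.028,0.009,-0.333,0.052,-1],
  [0.265,0.393,-0.028,0.009,-0.333,0.052,-1],
  [0.265,0.393,-0.028,0.009,-0.333,0.052,-1],
  [0.265,0.393,-0.028,0.009,-0.333,0.052,-1],
  [0.265,0.393,-0.028,0.009,-0.333,0.052,-1],
  [0.265,0.393,-0.028,0.009,-0.333,0.052,-1],
  [0.265,0.393,-0.028,0.009,-0.333,0.052,-1],
  [0.265,0.393,-0.028,0.009,-0.333,0.052,-1],
  [0.265,0.393,-0.028,0.009,-0.333,0.052,-1],
  [0.265,0.393,-0.028,0.009,-0.333,0.052,-1],
])

```text
time: 1.77
tcp_pos: [0.4604, -0.1321, 0.3188]
tcp_rot: [-2.977, 0.575, 0.527]
contact_force: [0.4, 0.2, 0.1]
finger_gap: 0.0851
```

Run:
```python
from h import *
st()
n=np.array([.598,-.236,.766]);g=np.array([.4907,-.2137,.1518])
rows(g+n*.09,frame(-21.5,40))
```

```text
t 1.77 p [ 0.4604 -0.1321  0.3188] x [ 0.872 -0.35  -0.343] y [-0.372 -0.928  0.002] z [-0.319  0.126 -0.939] q [-0.01  0.27  0.   -0.12 -1.64  1.22] F [0.42 0.18 0.08] gap 0.0851
row [0.1906, 0.0853, 0.0698, -0.0011, -0.3323, -0.0059] dist 0.16514046305234947 deg 19.940664390829813
```

send_rows([
  [0.02,0.01,0.007,0,-0.04,0,-1],
  [0.05,0.02,0.02,0,-0.09,0,-1],
  [0.08,0.04,0.03,0,-0.16,0,-1],
  [0.12,0.055,0.045,0,-0.22,0,-1],
  [0.16,0.07,0.06,0,-0.28,0,-1],
  [0.191,0.085,0.07,-0.001,-0.332,-0.006,-1],
  [0.191,0.085,0.07,-0.001,-0.332,-0.006,-1],
  [0.191,0.085,0.07,-0.001,-0.332,-0.006,-1],
  [0.191,0.085,0.07,-0.001,-0.332,-0.006,-1],
  [0.191,0.085,0.07,-0.001,-0.332,-0.006,-1],
])

```text
time: 2.6
tcp_pos: [0.5449, -0.2298, 0.2243]
tcp_rot: [-2.794, 0.52, 1.006]
contact_force: [-1.1, 0.1, 0.9]
finger_gap: 0.0854
```

Run:
```python
from h import *
st()
n=np.array([.598,-.236,.766]);g=np.array([.4907,-.2137,.1518])
rows(g+n*.002,frame(-21.5,40))
a=pic('scene','s1.png');b=pic('top','t1.png')
cv2.imwrite('pics/m1.png',np.hstack([cv2.resize(x['image'][y:y+170,xx:xx+170][:,:,::-1],(400,400),interpolation=2) for x,xx,y in((a,210,50),(b,340,110))]))
```

```text
t 2.6 p [ 0.5449 -0.2298  0.2243] x [ 0.719 -0.276 -0.638] y [-0.36  -0.933 -0.002] z [-0.595  0.232 -0.77 ] q [-0.18  0.69  0.35 -0.13 -1.91  1.39] F [-1.05  0.1   0.85] gap 0.0854
row [0.0038, 0.0062, 0.1197, 0.0023, -0.0059, 0.0062] dist 0.08996243433773947 deg 0.5350863007942045
```

View pics/m1.png

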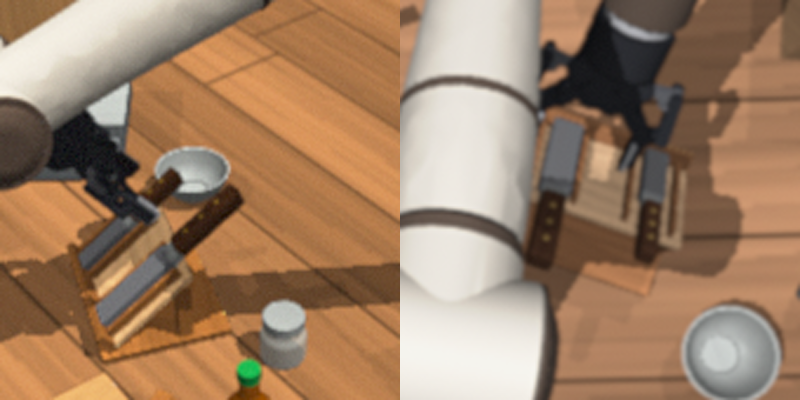

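Run:
```python
from h import *
o=get_obs();p=o['tcp_pos'];Rm=R.from_rotvec(o['tcp_rot']).as_matrix()
for nm in('scene','top'):
    c=viewer.camera(nm);im=c['image'][:,:,::-1].copy()
    for q,col in((p,(0,0,255)),(p+Rm[:,1]*.057,(0,255,0)),(p-Rm[:,1]*.057,(255,0,0)),(p-Rm[:,2]*.15,(0,255,255)),(p+Rm[:,2]*.09,(255,255,0))):
        u=proj(c,q);print(nm,u.round(1));cv2.circle(im,tuple(int(round(k)) for k in u),3,col,-1)
    cv2.imwrite('pics/p_%s.png'%nm,im)
```

```text
scene [268.8 130.8]
scene [263.9 118.8]
scene [274.  143.6]
scene [227.  100.5]
scene [290.5 146.5]
top [415.3 170.9]
top [438.8 179. ]
top [391.9 162.8]
top [440.1 118. ]
top [402.7 197.8]
```

View pics/p_scene.png

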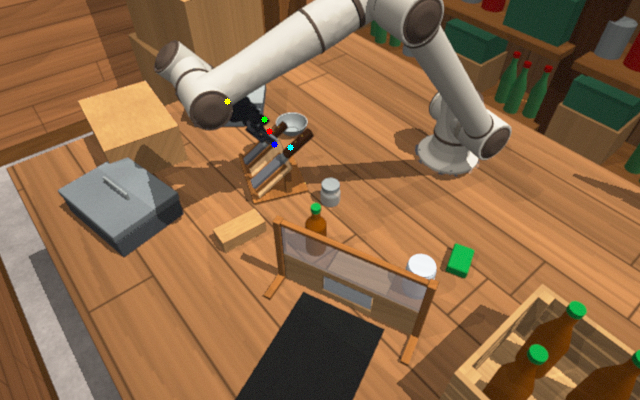

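View pics/p_top.png

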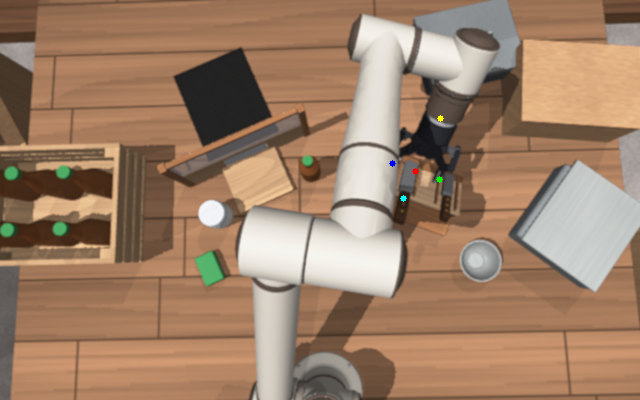

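Run:
```python
import cv2
s=cv2.imread('pics/p_scene.png');t=cv2.imread('pics/p_top.png');import numpy as np
f=lambda im,x,y,w:cv2.resize(im[y:y+w,x:x+w],(400,400),interpolation=2)
cv2.imwrite('pics/z.png',np.hstack([f(s,220,90,90),f(t,375,115,100)]))
```

```text
(no output)
```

View pics/z.png

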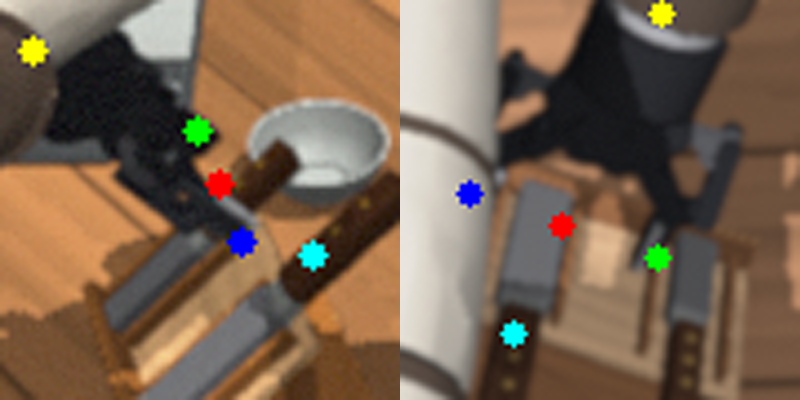

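The markers agree: the tool axis meets the handle just behind the neck in both views, with cyan at (403,198) top and (290,146) scene. I'll descend now.

send_rows([
  [0,0.001,0.01,0,0,0,-1],
  [0.001,0.002,0.03,0,0,0,-1],
  [0.001,0.003,0.05,0,0,0,-1],
  [0.002,0.004,0.07,0,0,0,-1],
  [0.003,0.005,0.09,0,0,0,-1],
  [0.004,0.006,0.105,0.002,-0.006,0.006,-1],
  [0.004,0.006,0.115,0.002,-0.006,0.006,-1],
  [0.004,0.006,0.12,0.002,-0.006,0.006,-1],
  [0.004,0.006,0.12,0.002,-0.006,0.006,-1],
  [0.004,0.006,0.12,0.002,-0.006,0.006,-1],
])

```text
time: 3.63
tcp_pos: [0.492, -0.2146, 0.1511]
tcp_rot: [-2.786, 0.53, 1.02]
contact_force: [0.5, 0.3, -0.8]
finger_gap: 0.0857
```

Run:
```python
from h import *
st()
a=pic('scene','s2.png');b=pic('top','t2.png')
f=lambda im,x,y,w:cv2.resize(im[y:y+w,x:x+w,::-1],(400,400),interpolation=2)
cv2.imwrite('pics/z2.png',np.hstack([f(a['image'],235,100,90),f(b['image'],365,135,100)]))
```

```text
t 3.63 p [ 0.492  -0.2146  0.1511] x [ 0.71  -0.281 -0.645] y [-0.367 -0.93   0.001] z [-0.601  0.236 -0.764] q [-0.18  0.67  0.11 -0.13 -1.7   1.4 ] F [ 0.46  0.32 -0.83] gap 0.0857
```

View pics/z2.png

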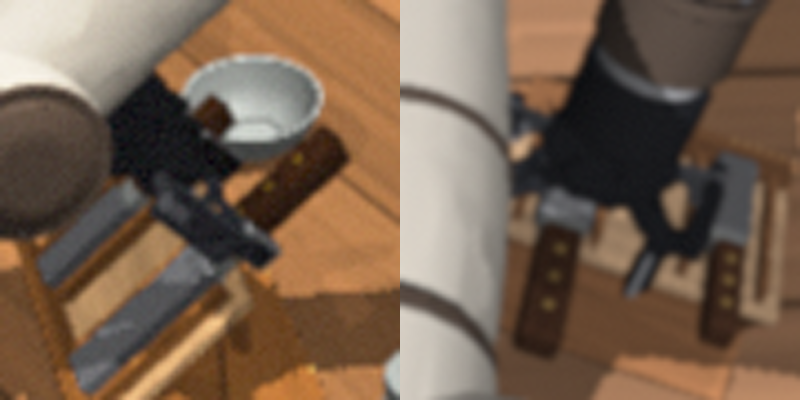

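send_rows([
  [0,0,0,0,0,0,1],
  [0,0,0,0,0,0,1],
  [0,0,0,0,0,0,1],
  [0,0,0,0,0,0,1],
  [0,0,0,0,0,0,1],
  [0,0,0,0,0,0,1],
  [0,0,0,0,0,0,1],
  [0,0,0,0,0,0,1],
  [0,0,0,0,0,0,1],
  [0,0,0,0,0,0,1],
], grip_force=90)

```text
time: 4.57
tcp_pos: [0.492, -0.2145, 0.1509]
tcp_rot: [-2.786, 0.53, 1.02]
contact_force: [2.1, -0.3, 2.2]
finger_gap: 0.0266
```

Run:
```python
from h import *
st()
n=np.array([.598,-.236,.766]);o=get_obs()
rows(o['tcp_pos']+n*.1)
rows(o['tcp_pos']+n*.1,frame(-21.5,40))
a=pic('scene','s3.png');b=pic('top','t3.png')
f=lambda im,x,y,w:cv2.resize(im[y:y+w,x:x+w,::-1],(400,400),interpolation=2)
cv2.imwrite('pics/z3.png',np.hstack([f(a['image'],235,100,90),f(b['image'],365,135,100)]))
```

```text
t 4.57 p [ 0.492  -0.2145  0.1509] x [ 0.71  -0.281 -0.645] y [-0.367 -0.93   0.   ] z [-0.601  0.237 -0.764] q [-0.18  0.67  0.11 -0.13 -1.7   1.4 ] F [ 2.06 -0.35  2.15] gap 0.0266
row [-0.0005, 0.0, -0.1333, 0.0, 0.0, 0.0] dist 0.10000279996080114 deg 0.0
row [-0.0005, 0.0, -0.1333, -0.0001, 0.0034, -0.0006] dist 0.10000279996080114 deg 0.20670403695347572
```

View pics/z3.png

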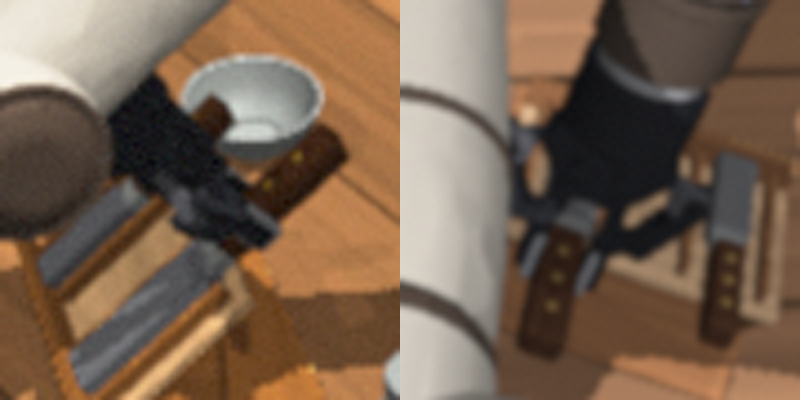

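The pads hold the handle just behind the neck, with a gap of 26.6 mm. Next I'll lift square to the board.

send_rows([
  [0,0,-0.01,0,0,0,1],
  [0,0,-0.03,0,0,0,1],
  [0,0,-0.05,0,0,0,1],
  [0,0,-0.07,0,0,0,1],
  [0,0,-0.09,0,0,0,1],
  [0,0,-0.11,0,0,0,1],
  [0,0,-0.125,0,0,0,1],
  [0,0,-0.135,0,0,0,1],
  [0,0,-0.135,0,0,0,1],
  [0,0,-0.135,0,0,0,1],
])

```text
time: 5.5
tcp_pos: [0.5522, -0.2383, 0.2272]
tcp_rot: [-2.784, 0.53, 1.023]
contact_force: [0.0, 0.6, -3.8]
finger_gap: 0.0265
```

Run:
```python
from h import *
st()
a=pic('scene','s4.png');b=pic('top','t4.png')
f=lambda im,x,y,w:cv2.resize(im[y:y+w,x:x+w,::-1],(400,400),interpolation=2)
cv2.imwrite('pics/z4.png',np.hstack([f(a['image'],220,80,120),f(b['image'],345,105,130)]))
```

```text
t 5.5 p [ 0.5522 -0.2383  0.2272] x [ 0.709 -0.28  -0.647] y [-0.368 -0.93  -0.   ] z [-0.602  0.238 -0.762] q [-0.2   0.71  0.39 -0.13 -1.95  1.39] F [ 0.01  0.64 -3.77] gap 0.0265
```

View pics/z4.png

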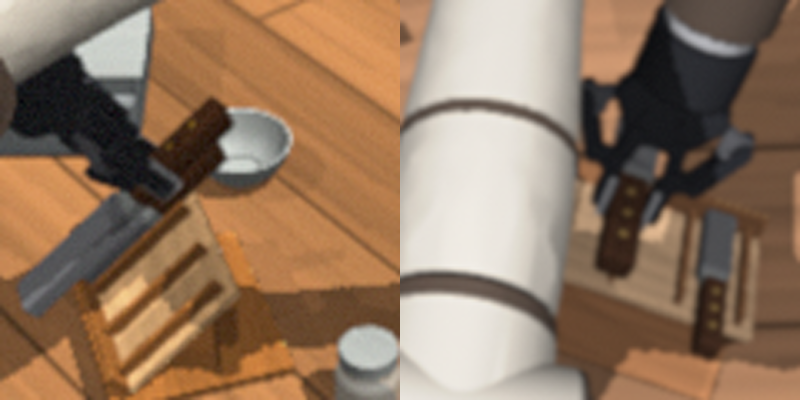

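Run:
```python
from h import *
r=rows([.45,-.08,.31],frame(-50,5))
```

```text
row [-0.2269, -0.1462, 0.0478, 0.1861, 0.5777, 0.4442] dist 0.20558185390959083 deg 45.12429474154395
```

send_rows([
  [-0.01,-0.006,-0.02,0.01,0.03,0.02,1],
  [-0.03,-0.02,-0.03,0.03,0.1,0.07,1],
  [-0.06,-0.04,-0.02,0.055,0.17,0.13,1],
  [-0.1,-0.06,0,0.08,0.25,0.19,1],
  [-0.13,-0.085,0.015,0.11,0.34,0.26,1],
  [-0.165,-0.107,0.03,0.135,0.42,0.32,1],
  [-0.2,-0.13,0.04,0.16,0.5,0.385,1],
  [-0.227,-0.146,0.048,0.186,0.578,0.444,1],
  [-0.227,-0.146,0.048,0.186,0.578,0.444,1],
  [-0.227,-0.146,0.048,0.186,0.578,0.444,1],
])

```text
time: 6.43
tcp_pos: [0.4476, -0.0791, 0.3116]
tcp_rot: [-2.814, 1.305, 0.117]
contact_force: [1.0, -0.8, -1.9]
finger_gap: 0.0264
```

Run:
```python
from h import *
st()
r=rows([.40,.165,.13],frame(-90,0))
```

```text
t 6.43 p [ 0.4476 -0.0791  0.3116] x [ 0.644 -0.761 -0.084] y [-0.763 -0.646 -0.003] z [-0.052  0.066 -0.996] q [ 0.14  0.08 -0.22 -0.08 -1.31  0.59] F [ 0.95 -0.83 -1.94] gap 0.0264
row [-0.268, -0.1611, 0.2661, 0.0258, 0.078, 0.6702] dist 0.30795609245182437 deg 40.5108300661664
```

send_rows([
  [-0.03,-0.02,0.02,0.003,0.008,0.06,1],
  [-0.06,-0.04,0.05,0.006,0.02,0.14,1],
  [-0.1,-0.06,0.08,0.01,0.03,0.22,1],
  [-0.14,-0.08,0.12,0.013,0.04,0.32,1],
  [-0.18,-0.105,0.16,0.017,0.05,0.42,1],
  [-0.21,-0.125,0.2,0.02,0.06,0.52,1],
  [-0.24,-0.145,0.23,0.023,0.07,0.6,1],
  [-0.268,-0.161,0.266,0.026,0.078,0.67,1],
  [-0.268,-0.161,0.266,0.026,0.078,0.67,1],
  [-0.268,-0.161,0.266,0.026,0.078,0.67,1],
])

```text
time: 7.27
tcp_pos: [0.4024, 0.1642, 0.1262]
tcp_rot: [2.215, -2.216, -0.002]
contact_force: [-0.2, -0.2, -1.9]
finger_gap: 0.0263
```

Run:
```python
from h import *
st()
r=rows([.40,.165,.03],frame(-90,0))
a=pic('scene','s5.png');b=pic('top','t5.png')
f=lambda im,x,y,w,h:cv2.resize(im[y:y+h,x:x+w,::-1],(400,400*h//w),interpolation=2)
cv2.imwrite('pics/z5.png',np.hstack([f(a['image'],270,90,200,200),f(b['image'],180,120,200,200)]))
```

```text
t 7.27 p [0.4024 0.1642 0.1262] x [-0.    -1.     0.005] y [-1.     0.001  0.006] z [-0.006 -0.005 -1.   ] q [ 0.76  0.22 -0.61 -0.   -0.75 -0.76] F [-0.18 -0.21 -1.95] gap 0.0263
row [-0.0017, 0.0024, 0.1283, 0.0061, -0.0048, -0.0005] dist 0.09628198604143187 deg 0.4643148603862915
```

View pics/z5.png

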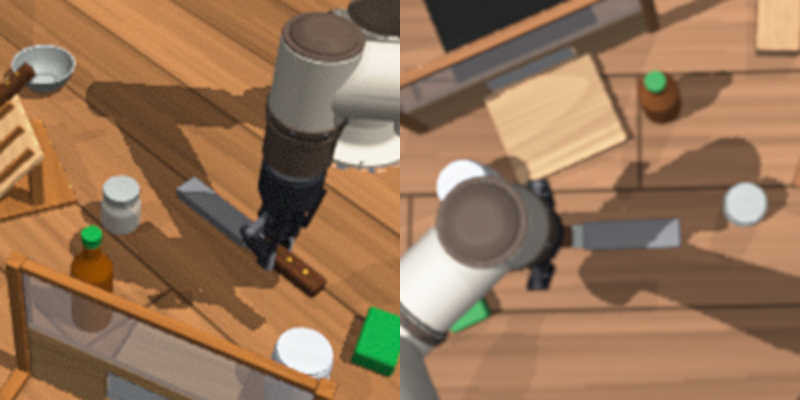

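The knife is level over free counter, clear of the jar at top crop (745,203) and of the tin. Lowering it now.

send_rows([
  [0,0,0.015,0,0,0,1],
  [0,0.001,0.035,0.003,-0.002,0,1],
  [0,0.001,0.055,0.006,-0.005,0,1],
  [0,0.001,0.075,0.006,-0.005,0,1],
  [0,0.002,0.095,0.006,-0.005,0,1],
  [-0.001,0.002,0.11,0.006,-0.005,0,1],
  [-0.002,0.002,0.12,0.006,-0.005,0,1],
  [-0.002,0.002,0.127,0.006,-0.005,0,1],
  [-0.002,0.002,0.13,0.006,-0.005,0,1],
  [-0.002,0.002,0.13,0.006,-0.005,0,1],
])

```text
time: 8.2
tcp_pos: [0.4021, 0.165, 0.0315]
tcp_rot: [-2.212, 2.221, -0.0]
contact_force: [-0.5, -0.5, -1.6]
finger_gap: 0.0264
```

Run:
```python
from h import *
st();print(get_obs()['ft_torque'])
a=pic('scene','s6.png');b=pic('top','t6.png')
f=lambda im,x,y,w,h:cv2.resize(im[y:y+h,x:x+w,::-1],(400,400*h//w),interpolation=2)
cv2.imwrite('pics/z6.png',np.hstack([f(a['image'],330,140,100,100),f(b['image'],220,170,130,130)]))
```

```text
t 8.2 p [0.4021 0.165  0.0315] x [-0.004 -1.    -0.005] y [-1.     0.004 -0.005] z [ 0.005  0.005 -1.   ] q [ 0.77  0.39 -0.72  0.   -0.46 -0.77] F [-0.47 -0.51 -1.64] gap 0.0264
[0.11369712 0.0305864  0.03041323]
```

View pics/z6.png

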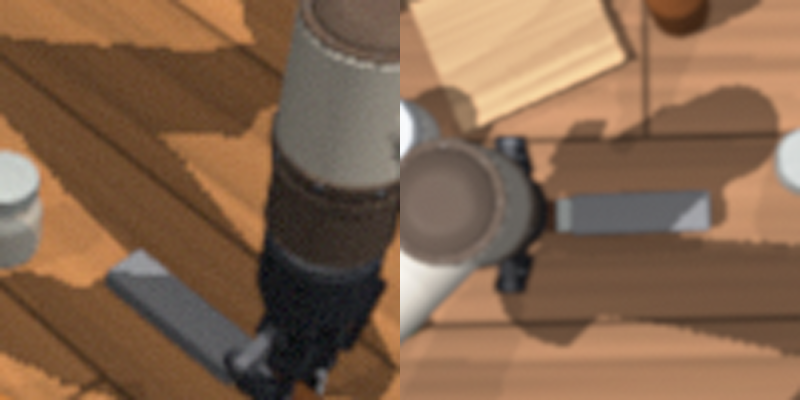

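send_rows([
  [0,0,0.002,0,0,0,1],
  [0,0,0.004,0,0,0,1],
  [0,0,0.006,0,0,0,1],
  [0,0,0.007,0,0,0,1],
  [0,0,0.008,0,0,0,1],
  [0,0,0.008,0,0,0,1],
  [0,0,0.009,0,0,0,1],
  [0,0,0.009,0,0,0,1],
  [0,0,0.009,0,0,0,1],
  [0,0,0.009,0,0,0,1],
])

```text
time: 9.13
tcp_pos: [0.4017, 0.1653, 0.0246]
tcp_rot: [-2.213, 2.22, -0.0]
contact_force: [0.2, 0.1, -2.3]
finger_gap: 0.0262
```

Run:
```python
from h import *
st();print(get_obs()['ft_torque'])
```

```text
t 9.13 p [0.4017 0.1653 0.0246] x [-0.003 -1.    -0.005] y [-1.     0.003 -0.005] z [ 0.005  0.005 -1.   ] q [ 0.77  0.4  -0.72  0.   -0.44 -0.77] F [ 0.25  0.08 -2.29] gap 0.0262
[ 0.1703678   0.0505151  -0.00540104]
```

send_rows([
  [0,0,0.001,0,0,0,1],
  [0,0,0.0015,0,0,0,1],
  [0,0,0.002,0,0,0,1],
  [0,0,0.002,0,0,0,1],
  [0,0,0.002,0,0,0,0],
  [0,0,0.002,0,0,0,-0.5],
  [0,0,0.002,0,0,0,-1],
  [0,0,0.002,0,0,0,-1],
  [0,0,0.002,0,0,0,-1],
  [0,0,0.002,0,0,0,-1],
])

```text
time: 9.97
tcp_pos: [0.4017, 0.1653, 0.0232]
tcp_rot: [-2.213, 2.22, -0.0]
contact_force: [0.1, -0.7, -0.6]
finger_gap: 0.0855
```

Run:
```python
from h import *
st()
```

```text
t 9.97 p [0.4017 0.1653 0.0232] x [-0.003 -1.    -0.005] y [-1.     0.003 -0.005] z [ 0.005  0.005 -1.   ] q [ 0.77  0.4  -0.73  0.   -0.43 -0.77] F [ 0.08 -0.66 -0.64] gap 0.0855
```

Released. I'll raise straight up and look.

send_rows([
  [0,0,-0.01,0,0,0,-1],
  [0,0,-0.03,0,0,0,-1],
  [0,0,-0.06,0,0,0,-1],
  [0,0,-0.1,0,0,0,-1],
  [0.02,0,-0.13,0,0,0,-1],
  [0.06,0,-0.14,0,0,0,-1],
  [0.1,0,-0.14,0,0,0,-1],
  [0.13,0,-0.14,0,0,0,-1],
  [0.13,0,-0.14,0,0,0,-1],
  [0.13,0,-0.14,0,0,0,-1],
])

```text
time: 10.8
tcp_pos: [0.4007, 0.0664, 0.1282]
tcp_rot: [-2.21, 2.222, -0.001]
contact_force: [0.3, 0.3, -0.1]
finger_gap: 0.0854
```

Run:
```python
from h import *
import pickle
st()
a=pic('scene','s7.png');b=pic('top','t7.png');pickle.dump((a,b),open('c7.pkl','wb'))
f=lambda im,x,y,w,h:cv2.resize(im[y:y+h,x:x+w,::-1],(400,400*h//w),interpolation=2)
cv2.imwrite('pics/z7.png',np.hstack([f(a['image'],330,140,120,120),f(b['image'],220,170,130,130)]))
```

```text
t 10.8 p [0.4007 0.0664 0.1282] x [-0.006 -1.    -0.005] y [-1.     0.006 -0.006] z [ 0.006  0.005 -1.   ] q [ 0.57  0.16 -0.68 -0.   -0.72 -0.57] F [ 0.29  0.34 -0.06] gap 0.0854
```

View pics/z7.png

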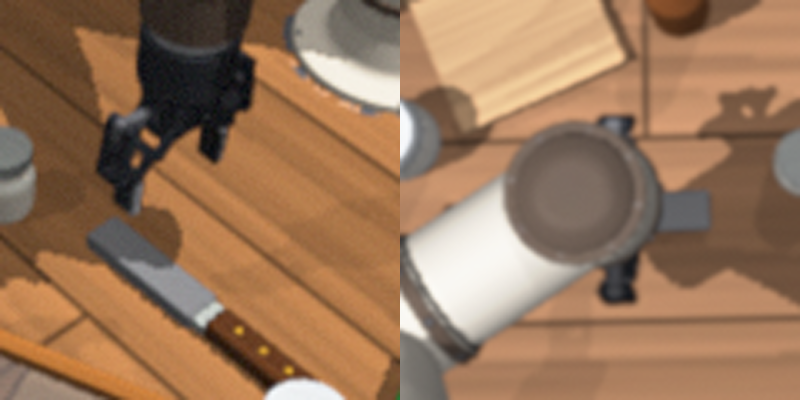

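Run:
```python
from h import *
import pickle
a,b=pickle.load(open('c7.pkl','rb'))
np.set_printoptions(precision=4,suppress=True)
S=lambda p:(330+p[0]/3.333,140+p[1]/3.333);T=lambda p:(220+p[0]/3.077,170+p[1]/3.077)
print('scene tip corners',[onz(a,*S(p),.018) for p in[(88,238),(120,220)]])
print('scene rivets',[onz(a,*S(p),.022) for p in[(239,330),(264,350),(289,370)]])
print('scene guard rear top',[onz(a,*S(p),.018) for p in[(196,320),(222,303)]])
print('top tip',[onz(b,*T(p),.018) for p in[(310,192),(310,230)]])
```

```text
scene tip corners [array([0.4241, 0.0076, 0.018 ]), array([0.388 , 0.0099, 0.018 ])]
scene rivets [array([0.3998, 0.1623, 0.022 ]), array([0.3992, 0.1892, 0.022 ]), array([0.3986, 0.2156, 0.022 ])]
scene guard rear top [array([0.4168, 0.1307, 0.018 ]), array([0.387 , 0.1318, 0.018 ])]
top tip [array([ 0.4183, -0.0017,  0.018 ]), array([ 0.3845, -0.001 ,  0.018 ])]
```

Run:
```python
from h import *
rows([.402,.0165,.065],frame(-89.6,0)); rows([.402,.0165,.0238],frame(-89.6,0))
```

```text
row [0.0686, -0.0009, 0.0837, -0.0056, 0.0049, -0.0099] dist 0.08115345464971323 deg 0.7422402754673249
row [0.0688, -0.0006, 0.1386, -0.0056, 0.0049, -0.0099] dist 0.11609453863160898 deg 0.7422402754673249
```

send_rows([
  [0.02,0,0.01,-0.005,0.005,-0.01,-1],
  [0.045,0,0.03,-0.005,0.005,-0.01,-1],
  [0.069,-0.001,0.055,-0.005,0.005,-0.01,-1],
  [0.069,-0.001,0.075,-0.005,0.005,-0.01,-1],
  [0.069,-0.001,0.095,-0.005,0.005,-0.01,-1],
  [0.069,-0.001,0.11,-0.005,0.005,-0.01,-1],
  [0.069,-0.001,0.125,-0.005,0.005,-0.01,-1],
  [0.069,-0.001,0.134,-0.005,0.005,-0.01,-1],
  [0.069,-0.001,0.138,-0.005,0.005,-0.01,-1],
  [0.069,-0.001,0.138,-0.005,0.005,-0.01,-1],
])

```text
time: 11.73
tcp_pos: [0.4019, 0.0165, 0.0234]
tcp_rot: [2.229, -2.211, -0.0]
contact_force: [-0.0, -0.6, 0.0]
finger_gap: 0.0852
```

Run:
```python
from h import *
st()
```

```text
t 11.73 p [0.4019 0.0165 0.0234] x [ 0.008 -1.     0.001] y [-1.    -0.008  0.001] z [-0.001 -0.001 -1.   ] q [ 0.45  0.37 -0.8   0.   -0.4  -0.44] F [-0.03 -0.59  0.02] gap 0.0852
```

send_rows([
  [0,0,0,0,0,0,1],
  [0,0,0,0,0,0,1],
  [0,0,0,0,0,0,1],
  [0,0,0,0,0,0,1],
  [0,0,0,0,0,0,1],
  [0,0,0,0,0,0,1],
  [0,0,0,0,0,0,1],
  [0,0,0,0,0,0,1],
  [0,0,0,0,0,0,1],
  [0,0,0,0,0,0,1],
], grip_force=110)

```text
time: 12.57
tcp_pos: [0.4025, 0.0163, 0.025]
tcp_rot: [-2.229, 2.212, -0.002]
contact_force: [-1.8, -0.0, 9.3]
finger_gap: 0.0331
```

Run:
```python
from h import *
st()
a=pic('scene','s8.png');b=pic('top','t8.png')
f=lambda im,x,y,w,h:cv2.resize(im[y:y+h,x:x+w,::-1],(400,400*h//w),interpolation=2)
cv2.imwrite('pics/z8.png',np.hstack([f(a['image'],330,140,120,120),f(b['image'],220,170,130,130)]))
```

```text
t 12.57 p [0.4025 0.0163 0.025 ] x [ 0.007 -1.    -0.   ] y [-1.    -0.007 -0.002] z [ 0.002  0.    -1.   ] q [ 0.45  0.37 -0.8   0.   -0.4  -0.44] F [-1.77 -0.03  9.29] gap 0.0331
```

View pics/z8.png

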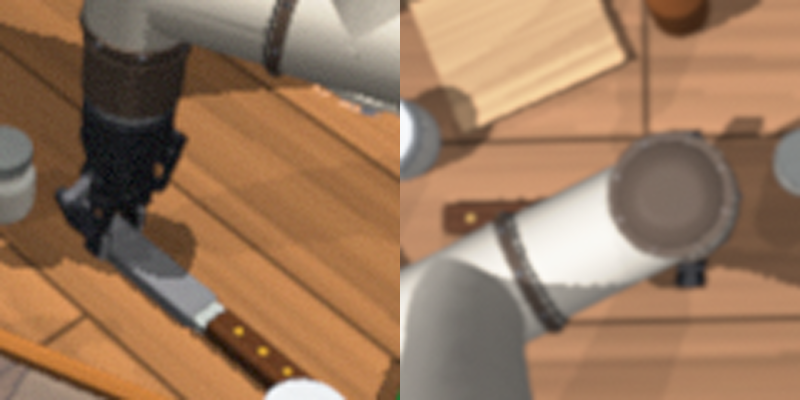

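Run:
```python
from h import *
rows([.405,.05,.17],frame(-115,0))
```

```text
row [-0.045, -0.004, -0.1934, -0.0015, 0.0005, 0.4238] dist 0.14893420150506326 deg 25.429647322861687
```

send_rows([
  [0,0,-0.01,0,0,0,1],
  [0,0,-0.03,0,0,0,1],
  [0,0,-0.06,0,0,0,1],
  [0,0,-0.1,0,0,0,1],
  [0,0,-0.14,0,0,0.02,1],
  [-0.01,0,-0.17,0,0,0.1,1],
  [-0.02,-0.002,-0.19,0,0,0.2,1],
  [-0.035,-0.003,-0.193,0,0,0.3,1],
  [-0.045,-0.004,-0.193,-0.001,0,0.39,1],
  [-0.045,-0.004,-0.193,-0.001,0,0.424,1],
])

```text
time: 13.5
tcp_pos: [0.4045, 0.0506, 0.1694]
tcp_rot: [-1.683, 2.653, 0.001]
contact_force: [0.5, -0.6, -2.2]
finger_gap: 0.0331
```

Run:
```python
from h import *
st()
rows([.412,.105,.15],frame(-157.2,0))
```

```text
t 13.5 p [0.4045 0.0506 0.1694] x [-0.426 -0.905 -0.   ] y [-0.905  0.426  0.001] z [-0.     0.001 -1.   ] q [ 0.53  0.1  -0.62 -0.   -0.85 -0.97] F [ 0.48 -0.64 -2.21] gap 0.0331
row [-0.0699, 0.0218, 0.0259, 0.0007, 0.0002, 0.6998] dist 0.05825742165623497 deg 41.99068168988902
```

send_rows([
  [-0.005,0.003,0,0,0,0.05,1],
  [-0.012,0.007,0,0,0,0.14,1],
  [-0.02,0.012,0,0,0,0.24,1],
  [-0.028,0.017,0.005,0,0,0.34,1],
  [-0.036,0.022,0.01,0,0,0.44,1],
  [-0.044,0.026,0.015,0,0,0.54,1],
  [-0.052,0.03,0.02,0,0,0.63,1],
  [-0.057,0.0335,0.026,0,0,0.7,1],
  [-0.057,0.0335,0.026,0,0,0.7,1],
  [-0.057,0.0335,0.026,0,0,0.7,1],
])

```text
time: 14.33
tcp_pos: [0.3993, 0.0989, 0.149]
tcp_rot: [0.628, -3.075, 0.001]
contact_force: [1.1, -0.9, -1.9]
finger_gap: 0.0331
```

Run:
```python
from h import *
st()
import pickle
a=pic('scene','s9.png');b=pic('top','t9.png');pickle.dump((a,b),open('c9.pkl','wb'))
f=lambda im,x,y,w,h:cv2.resize(im[y:y+h,x:x+w,::-1],(400,400*h//w),interpolation=2)
cv2.imwrite('pics/z9.png',np.hstack([f(a['image'],270,140,200,200),f(b['image'],160,90,170,170)]))
rows([.400,.10,.048],frame(-157.2,0))
```

```text
t 14.33 p [0.3993 0.0989 0.149 ] x [-0.92  -0.392  0.003] y [-0.392  0.92   0.   ] z [-0.003 -0.001 -1.   ] q [ 0.64  0.14 -0.64 -0.   -0.8  -1.81] F [ 1.09 -0.94 -1.9 ] gap 0.0331
row [-0.0011, 0.0012, 0.1351, 0.0002, -0.0014, 0.0039] dist 0.101304019255954 deg 0.25156965519861424
```

View pics/z9.png

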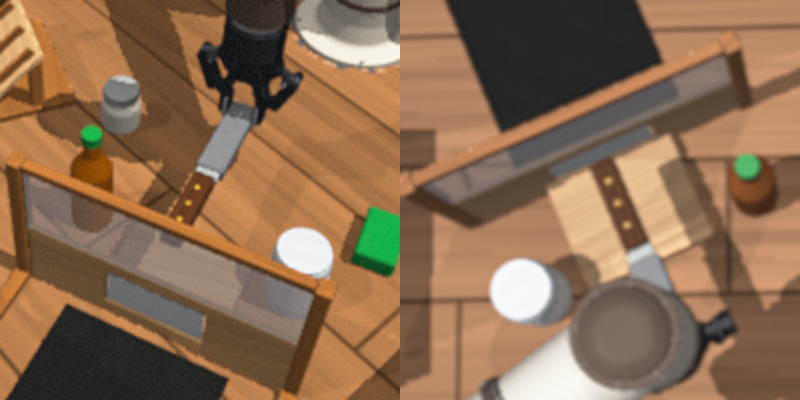

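Run:
```python
from h import *
import pickle
a,b=pickle.load(open('c9.pkl','rb'))
np.set_printoptions(precision=4,suppress=True)
T=lambda p:(160+(p[0]-400)/400*170,90+p[1]/400*170);S=lambda p:(270+p[0]/2,140+p[1]/2)
def tri(u,v):
    o1,d1=ray(a,*u);o2,d2=ray(b,*v);A=np.stack([d1,-d2],1);s=np.linalg.lstsq(A,o2-o1,rcond=None)[0]
    p,q=o1+d1*s[0],o2+d2*s[1];return (p+q)/2,np.linalg.norm(p-q)
r=[tri(S(u),T(v)) for u,v in[((197,186),(627,225)),((188,202),(620,203)),((179,218),(613,180))]]
print(r)
for v in[(627,225),(620,203),(613,180)]:print(onz(b,*T(v),.146))
for u in[(197,186),(188,202),(179,218)]:print(onz(a,*S(u),.146))
im=b['image'][90:260,160:330,::-1];cv2.imwrite('pics/z9b.png',cv2.resize(im[60:130,60:130],None,fx=8,fy=8,interpolation=2))
```

```text
[(array([0.5323, 0.1539, 0.1444]), np.float64(0.0012092224315560561)), (array([0.5562, 0.1625, 0.1417]), np.float64(0.0029547969592404106)), (array([0.5808, 0.1713, 0.1406]), np.float64(0.005766835119271263))]
[0.5325 0.1532 0.146 ]
[0.5564 0.1606 0.146 ]
[0.5816 0.1681 0.146 ]
[0.5329 0.1552 0.146 ]
[0.5578 0.1658 0.146 ]
[0.5819 0.1761 0.146 ]
```

View pics/z9b.png

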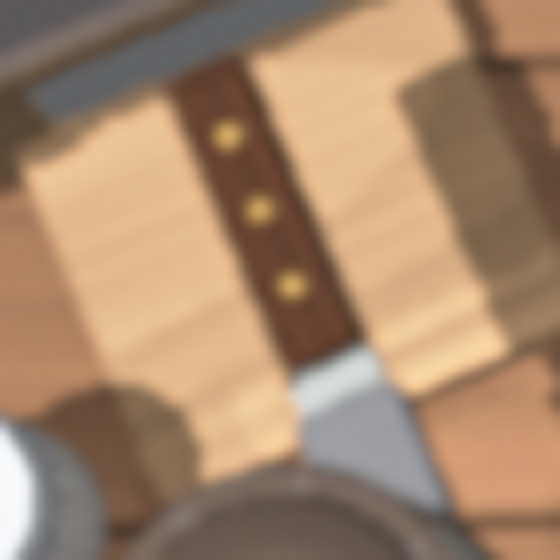

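Run:
```python
from h import *
import pickle
a,b=pickle.load(open('c9.pkl','rb'))
np.set_printoptions(precision=4,suppress=True)
hx=np.array([.922,.3875]);hy=np.array([-.3875,.922]);O=np.array([.638,.2])
for p in[(291,286),(260,211),(228,136)]:
    q=onz(b,220+p[0]/8,150+p[1]/8,.144);d=q[:2]-O;print(q,d@hx,d@hy)
d=get_obs()['tcp_pos'][:2]-O;print('tcp',d@hx,d@hy)
o=get_obs()
# sill corners from z9b
for p in[(25,165),(195,480),(505,345),(395,390),(445,-5)]:
    q=onz(b,220+p[0]/8,150+p[1]/8,.02);d=q[:2]-O;print('sill',q,d@hx,d@hy)
```

```text
[0.5325 0.1538 0.144 ] -0.11521449490824759 -0.001717296641344218
[0.5566 0.1635 0.144 ] -0.08918802299763136 -0.002090755031659076
[0.5809 0.1736 0.144 ] -0.06287153637997112 -0.002177820931400259
tcp -0.25884282156688637 -0.0008780682316571981
sill [0.5979 0.269  0.02  ] -0.010261101581753208 0.07915734025864758
sill [0.4852 0.2088 0.02  ] -0.13748892238812624 0.06736791832758364
sill [0.5297 0.1006 0.02  ] -0.13833139250069523 -0.049652783632930346
sill [0.5149 0.1391 0.02  ] -0.13709596736429058 -0.008438160122453542
sill [0.655  0.1206 0.02  ] -0.015110479057028265 -0.07977312934956235
```

send_rows([
  [0,0,0.015,0,0,0,1],
  [0,0,0.035,0,0,0,1],
  [0,0,0.055,0,0,0,1],
  [0,0,0.075,0,0,0,1],
  [0,0,0.095,0,0,0,1],
  [0,0,0.11,0,0,0,1],
  [0,0,0.12,0,0,0,1],
  [0,0,0.128,0,0,0,1],
  [0,0,0.132,0,-0.001,0.002,1],
  [0,0,0.132,0,-0.001,0.002,1],
])

```text
time: 15.27
tcp_pos: [0.3998, 0.0991, 0.0499]
tcp_rot: [0.622, -3.079, 0.0]
contact_force: [-0.4, -1.1, -2.9]
finger_gap: 0.0334
```

Run:
```python
from h import *
st()
a=pic('scene','s10.png');b=pic('top','t10.png')
f=lambda im,x,y,w,h:cv2.resize(im[y:y+h,x:x+w,::-1],(400,400*h//w),interpolation=2)
cv2.imwrite('pics/z10.png',np.hstack([f(a['image'],290,190,140,140),f(b['image'],200,120,100,100)]))
```

```text
t 15.27 p [0.3998 0.0991 0.0499] x [-0.922 -0.388  0.001] y [-0.388  0.922  0.   ] z [-0.001 -0.    -1.   ] q [ 0.64  0.32 -0.75 -0.   -0.5  -1.81] F [-0.44 -1.06 -2.94] gap 0.0334
```

View pics/z10.png

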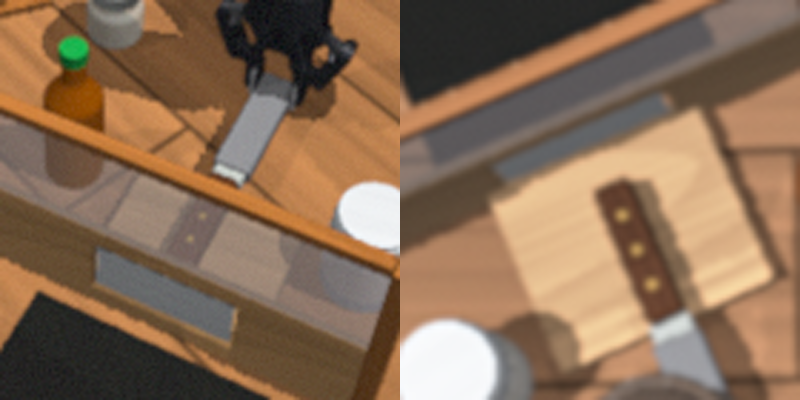

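The handle is low over the sill and centred on the flap. Next I'll push it forward along tool −x.

send_rows([
  [-0.005,0,0.001,0,0,0,1],
  [-0.015,0,0.002,0,0,0,1],
  [-0.03,0,0.002,0,0,0,1],
  [-0.045,0,0.002,0,0,0,1],
  [-0.06,0,0.002,0,0,0,1],
  [-0.075,0,0.002,0,0,0,1],
  [-0.09,0,0.002,0,0,0,1],
  [-0.105,0,0.002,0,0,0,1],
  [-0.12,0,0.002,0,0,0,1],
  [-0.12,0,0.002,0,0,0,1],
])

```text
time: 16.2
tcp_pos: [0.4857, 0.1356, 0.0489]
tcp_rot: [-0.622, 3.076, 0.001]
contact_force: [1.5, 0.6, -2.4]
finger_gap: 0.0332
```

Run:
```python
from h import *
st()
d=get_obs()['tcp_pos'][:2]-np.array([.638,.2]);print(d@[.922,.3875],d@[-.3875,.922])
a=pic('scene','s11.png');b=pic('top','t11.png')
f=lambda im,x,y,w,h:cv2.resize(im[y:y+h,x:x+w,::-1],(400,400*h//w),interpolation=2)
cv2.imwrite('pics/z11.png',np.hstack([f(a['image'],290,190,140,140),f(b['image'],200,90,120,120)]))
```

```text
t 16.2 p [0.4857 0.1356 0.0489] x [-0.921 -0.389 -0.003] y [-0.389  0.921  0.   ] z [ 0.003  0.001 -1.   ] q [ 0.59  0.44 -0.53  0.   -0.6  -1.77] F [ 1.53  0.61 -2.37] gap 0.0332
-0.16539130511531364 -0.0003604537970941925
```

View pics/z11.png

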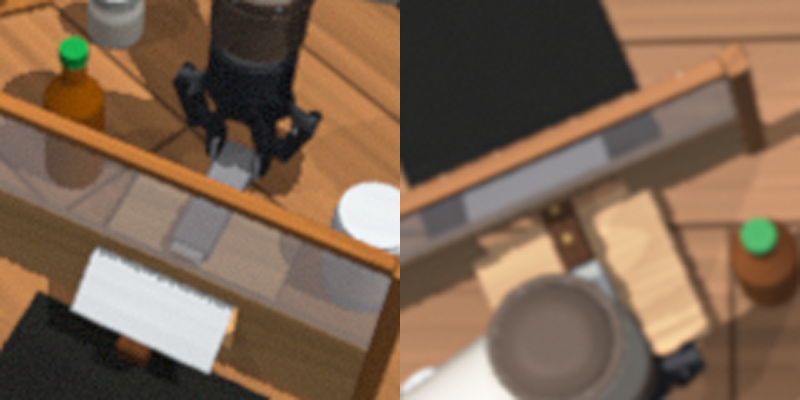

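send_rows([
  [-0.01,0,0,0,0,0,1],
  [-0.026,0,0,0,0,0,1],
  [-0.042,0,0,0,0,0,1],
  [-0.058,0,0,0,0,0,1],
  [-0.074,0,0,0,0,0,1],
  [-0.09,0,0,0,0,0,1],
  [-0.106,0,0,0,0,0,1],
  [-0.122,0,0,0,0,0,1],
  [-0.138,0,0,0,0,0,1],
  [-0.138,0,0,0,0,0,1],
])

```text
time: 17.13
tcp_pos: [0.5802, 0.1753, 0.0486]
tcp_rot: [-0.623, 3.077, 0.001]
contact_force: [1.8, 0.5, -2.9]
finger_gap: 0.0333
```

Run:
```python
from h import *
st()
d=get_obs()['tcp_pos'][:2]-np.array([.638,.2]);print(d@[.922,.3875],d@[-.3875,.922])
a=pic('scene','s12.png');b=pic('top','t12.png')
f=lambda im,x,y,w,h:cv2.resize(im[y:y+h,x:x+w,::-1],(400,400*h//w),interpolation=2)
cv2.imwrite('pics/z12.png',np.hstack([f(a['image'],290,190,140,140),f(b['image'],200,70,120,120)]))
```

```text
t 17.13 p [0.5802 0.1753 0.0486] x [-0.921 -0.389 -0.002] y [-0.389  0.921  0.   ] z [ 0.002  0.001 -1.   ] q [ 0.56  0.56 -0.27  0.   -0.73 -1.73] F [ 1.76  0.47 -2.87] gap 0.0333
-0.06291502310057126 -0.0003964005991508204
```

View pics/z12.png

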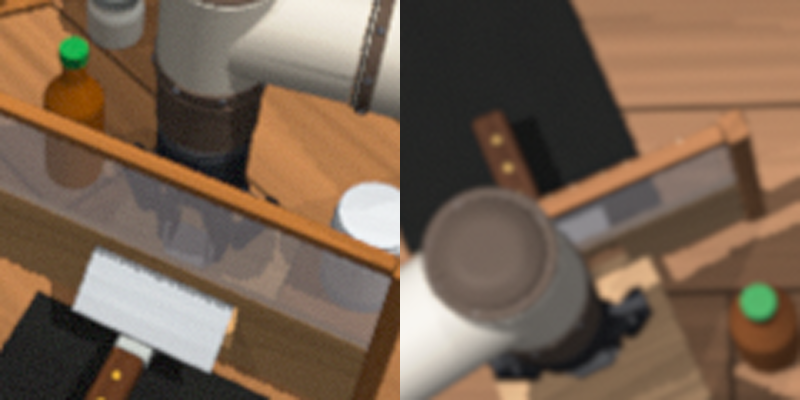

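```bash
cat > fk.py <<'E'
import numpy as np
D=[([.197,.593,.252],[0,0,-1],[1.509,.386,.007]),([.364,.212,.2991],[0,0,-1],[.92,-.01,-.37]),([.4604,-.1321,.3188],[-.319,.126,-.939],[-.01,.27,0]),
([.5449,-.2298,.2243],[-.595,.232,-.77],[-.18,.69,.35]),([.492,-.2146,.1511],[-.601,.236,-.764],[-.18,.67,.11]),([.5522,-.2383,.2272],[-.602,.238,-.762],[-.2,.71,.39]),
([.4476,-.0791,.3116],[-.052,.066,-.996],[.14,.08,-.22]),([.4024,.1642,.1262],[-.006,-.005,-1],[.76,.22,-.61]),([.4017,.1653,.0232],[.005,.005,-1],[.77,.4,-.73]),
([.4019,.0165,.0234],[0,0,-1],[.45,.37,-.8]),([.4045,.0506,.1694],[0,0,-1],[.53,.1,-.62]),([.5802,.1753,.0486],[0,0,-1],[.56,.56,-.27])]
A=[];y=[]
for p,z,q in D:
    c,s=np.cos(q[0]),np.sin(q[0]);M=np.array([[c,s,0],[-s,c,0],[0,0,1]]);P=M@p;Z=M@z;th=q[1]-q[2]
    # params c0,L1,L2,L3,z0,lat,t
    A.append([1,np.sin(q[1]),np.cos(th),np.sin(th),0,0,Z[0]]);y.append(P[0])
    A.append([0,0,0,0,0,1,Z[1]]);y.append(P[1])
    A.append([0,np.cos(q[1]),-np.sin(th),np.cos(th),1,0,Z[2]]);y.append(P[2])
A=np.array(A);y=np.array(y)
X,_,rk,sv=np.linalg.lstsq(A,y,rcond=None)
if __name__=='__main__':
    print(dict(zip('c0 L1 L2 L3 z0 lat t'.split(),X.round(4))),rk,sv.round(3));print((A@X-y).round(3).reshape(-1,3))
E
python3 fk.py
```

```text
{'c0': np.float64(0.0136), 'L1': np.float64(0.5704), 'L2': np.float64(0.4052), 'L3': np.float64(-0.0076), 'z0': np.float64(0.1509), 'lat': np.float64(-0.1601), 't': np.float64(0.2817)} 7 [6.763 4.855 3.467 1.299 0.773 0.527 0.335]
[[-0.002 -0.    -0.011]
 [-0.005  0.001 -0.009]
 [ 0.002  0.002  0.002]
 [ 0.002  0.003  0.007]
 [ 0.006 -0.002  0.01 ]
 [-0.    -0.004  0.007]
 [-0.     0.001  0.   ]
 [-0.001 -0.002 -0.004]
 [ 0.     0.001  0.002]
 [ 0.002 -0.     0.002]
 [-0.004  0.001 -0.005]
 [-0.    -0.    -0.   ]]
```

Run:
```python
import numpy as np
from fk import X
from scipy.optimize import fsolve
c0,L1,L2,L3,z0,lat,t=X;L3=0
hx=np.array([.922,.3875,0]);hy=np.array([-.3875,.922,0])
for az in(0,12,20):
  for phi in(0,20,30,40,50,60):
    f=np.radians(phi);a=np.radians(az);h=hx*np.cos(a)+hy*np.sin(a)
    z=h*np.sin(f)-np.array([0,0,1])*np.cos(f)
    tip=np.array([.638,.2,0])+hx*(-.0)+[0,0,.023+.011*np.sin(f)]
    w=tip-z*(.022+t)
    r=np.hypot(w[0],w[1]);rad=np.sqrt(r*r-lat*lat);q1=np.arctan2(w[1],w[0])-np.arctan2(lat,rad)
    g=lambda v:[c0+L1*np.sin(v[0])+L2*np.cos(v[1])-rad,z0+L1*np.cos(v[0])-L2*np.sin(v[1])-w[2]]
    v=fsolve(g,[.3,.8]);th=v[1];fa=np.array([np.cos(q1)*np.cos(th),np.sin(q1)*np.cos(th),-np.sin(th)])
    ang=np.degrees(np.arccos(z@fa))
    right=np.array([np.sin(q1),-np.cos(q1),0]);dn=np.cross(right,fa)*-1; dn=dn if dn[2]<0 else -dn
    print(az,phi,'w',w.round(3),'q1',np.degrees(q1).round(1),'q2',v[0].round(2),'q3',(v[0]-th).round(2),'theta',np.degrees(th).round(1),'j5',-ang.round(1),'j4~',np.degrees(np.arctan2(z@right,z@dn)).round(1))
```

```text
0 0 w [0.638 0.2   0.327] q1 31.3 q2 0.64 q3 -0.12 theta 43.7 j5 -46.3 j4~ 0.0
0 20 w [0.542 0.16  0.312] q1 32.9 q2 0.54 q3 -0.41 theta 54.3 j5 -16.4 j4~ 12.3
0 30 w [0.498 0.141 0.291] q1 33.8 q2 0.52 q3 -0.55 theta 61.1 j5 -5.5 j4~ 96.8
0 40 w [0.458 0.124 0.263] q1 34.9 q2 0.53 q3 -0.68 theta 69.4 j5 -20.2 j4~ 157.0
0 50 w [0.424 0.11  0.227] q1 36.0 q2 0.59 q3 -0.79 theta 79.2 j5 -39.6 j4~ 164.0
0 60 w [0.396 0.098 0.184] q1 37.1 q2 0.69 q3 -0.89 theta 90.5 j5 -60.5 j4~ 14.2
12 0 w [0.638 0.2   0.327] q1 31.3 q2 0.64 q3 -0.12 theta 43.7 j5 -46.3 j4~ 0.0
12 20 w [0.553 0.141 0.312] q1 30.6 q2 0.54 q3 -0.4 theta 53.8 j5 -16.3 j4~ -5.1
12 30 w [0.513 0.113 0.291] q1 30.2 q2 0.53 q3 -0.53 theta 60.4 j5 -2.3 j4~ -98.4
12 40 w [0.478 0.089 0.263] q1 29.7 q2 0.54 q3 -0.65 theta 68.3 j5 -18.4 j4~ -169.7
12 50 w [0.447 0.067 0.227] q1 29.3 q2 0.6 q3 -0.75 theta 77.5 j5 -37.6 j4~ -173.1
12 60 w [0.422 0.05  0.184] q1 28.9 q2 0.69 q3 -0.84 theta 87.9 j5 -57.9 j4~ -173.9
20 0 w [0.638 0.2   0.327] q1 31.3 q2 0.64 q3 -0.12 theta 43.7 j5 -46.3 j4~ 0.0
20 20 w [0.562 0.129 0.312] q1 29.1 q2 0.55 q3 -0.38 theta 53.3 j5 -17.8 j4~ -15.4
20 30 w [0.527 0.097 0.291] q1 27.8 q2 0.54 q3 -0.5 theta 59.6 j5 -7.5 j4~ -80.3
20 40 w [0.495 0.067 0.263] q1 26.5 q2 0.56 q3 -0.61 theta 67.0 j5 -18.9 j4~ -146.0
20 50 w [0.467 0.042 0.227] q1 25.1 q2 0.61 q3 -0.71 theta 75.5 j5 -36.4 j4~ -156.9
20 60 w [0.445 0.021 0.184] q1 23.8 q2 0.7 q3 -0.78 theta 85.0 j5 -55.2 j4~ -159.9
```

```bash
cat >> fk.py <<'E'
from scipy.spatial.transform import Rotation as R
def ori(q,s6=1,c=0):
    return (R.from_euler('Z',q[0])*R.from_euler('Y',q[1]-q[2])*R.from_euler('X',-q[3])*R.from_euler('Y',-q[4])*R.from_euler('X',s6*q[5]+c))*R.from_matrix(np.array([[0,0,1],[0,1,0],[-1,0,0]]).astype(float))
def fk(q):
    Ro=ori(q,S6,C6);c0,L1,L2,L3,z0,lat,t=X;th=q[1]-q[2]
    w=R.from_euler('Z',q[0]).apply([c0+L1*np.sin(q[1])+L2*np.cos(th)+L3*np.sin(th),lat,z0+L1*np.cos(q[1])-L2*np.sin(th)+L3*np.cos(th)])
    return w+t*Ro.as_matrix()[:,2],Ro
S6,C6=-1,np.pi/2
E
python3 - <<'E'
from fk import *
from plant import get_obs
tests=[([-.2,.71,.39,-.13,-1.95,1.39],[[.709,-.28,-.647],[-.368,-.93,0]]),([.56,.56,-.27,0,-.73,-1.73],[[-.921,-.389,-.002],[-.389,.921,0]]),([.14,.08,-.22,-.08,-1.31,.59],[[.644,-.761,-.084],[-.763,-.646,-.003]])]
for s in(1,-1):
  for c in(0,np.pi/2,np.pi,-np.pi/2):
    print(s,c,[ (np.linalg.norm(ori(q,s,c).as_matrix()[:,:2].T-np.array(xy))).round(3) for q,xy in tests])
E
```

```text
1 0 [np.float64(2.329), np.float64(2.292), np.float64(2.773)]
1 1.5707963267948966 [np.float64(0.511), np.float64(0.45), np.float64(2.355)]
1 3.141592653589793 [np.float64(1.605), np.float64(1.656), np.float64(0.557)]
1 -1.5707963267948966 [np.float64(2.782), np.float64(2.792), np.float64(1.567)]
-1 0 [np.float64(1.998), np.float64(1.999), np.float64(1.994)]
-1 1.5707963267948966 [np.float64(2.828), np.float64(2.828), np.float64(2.829)]
-1 3.141592653589793 [np.float64(2.002), np.float64(2.001), np.float64(2.006)]
-1 -1.5707963267948966 [np.float64(0.009), np.float64(0.009), np.float64(0.01)]
```

Vertical reach is limited here: the gripper body would meet the pane, and j5 limits how far I can tilt outward. So I'll set the guard on the sill, release it, and flip the wrist for a tilted push on the guard's end.

send_rows([
  [0,0,0.002,0,0,0,1],
  [0,0,0.004,0,0,0,1],
  [0,0,0.004,0,0,0,1],
  [0,0,0.004,0,0,0,0.4],
  [0,0,0.004,0,0,0,-0.2],
  [0,0,0.004,0,0,0,-1],
  [0,0,0.004,0,0,0,-1],
  [0,0,0.004,0,0,0,-1],
  [0,0,0.002,0,0,0,-1],
  [0,0,-0.01,0,0,0,-1],
])

```text
time: 18.07
tcp_pos: [0.5773, 0.1739, 0.0551]
tcp_rot: [0.621, -3.076, 0.001]
contact_force: [-0.1, 0.1, -0.5]
finger_gap: 0.0855
```

```bash
sed -i 's/^S6,C6=.*/S6,C6=-1,-np.pi\/2/' fk.py
python3 - <<'E'
from h import *
from fk import fk
st();o=get_obs();p,Ro=fk(o['joint_pos']);print(p-o['tcp_pos'])
a=pic('scene','s13.png');b=pic('top','t13.png')
f=lambda im,x,y,w,h:cv2.resize(im[y:y+h,x:x+w,::-1],(400,400*h//w),interpolation=2)
cv2.imwrite('pics/z13.png',np.hstack([f(a['image'],290,190,140,140),f(b['image'],200,70,120,120)]))
E
```

```text
t 18.07 p [0.5773 0.1739 0.0551] x [-0.922 -0.388  0.003] y [-0.388  0.922  0.   ] z [-0.003 -0.001 -1.   ] q [ 0.56  0.55 -0.27 -0.   -0.75 -1.73] F [-0.12  0.11 -0.52] gap 0.0855
[-6.16453162e-05 -3.81054032e-04 -3.75418252e-03]
```

View pics/z13.png

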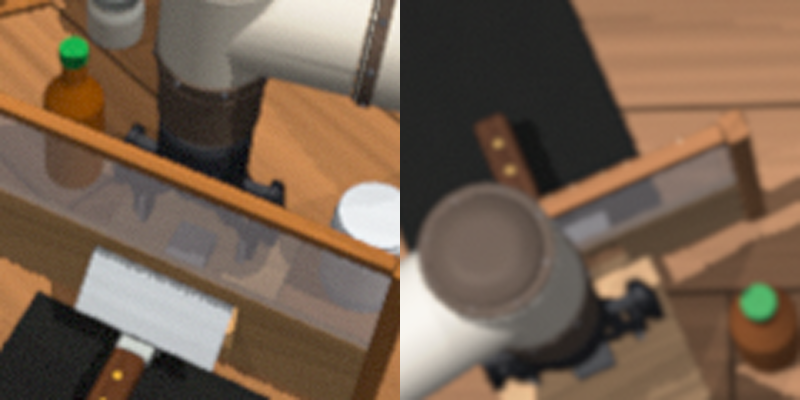

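send_rows([
  [0,0,-0.02,0,0,0,-1],
  [0,0,-0.05,0,0,0,-1],
  [0.02,0,-0.09,0,0,0,-1],
  [0.05,0,-0.13,0,0,0,-1],
  [0.09,0,-0.17,0,0,0,-1],
  [0.13,0,-0.2,0,0,0,0],
  [0.17,0,-0.22,0,0,0,0.8],
  [0.18,0,-0.22,0,0,0,0.8],
  [0.18,0,-0.22,0,0,0,0.8],
  [0.18,0,-0.22,0,0,0,0.8],
])

```text
time: 19.0
tcp_pos: [0.454, 0.122, 0.2213]
tcp_rot: [-0.622, 3.078, 0.001]
contact_force: [0.3, 0.5, -0.1]
finger_gap: 0.0255
```

Run:
```python
from h import *
from fk import fk
from scipy.optimize import least_squares
st();o=get_obs();q0=o['joint_pos'];p,Ro=fk(q0);off=o['tcp_pos']-p;print(off)
# joint-space waypoints: only j4 turned (wrist fixed), j6 const
for q4 in(-.5,-1.,-1.5,-2,-2.5,-2.9):
    q=q0.copy();q[3]=q4;P,Rt=fk(q);print(q4,(P+off).round(3),'z',Rt.as_matrix()[:,2].round(3),'y',Rt.as_matrix()[:,1].round(3))
```

```text
t 19.0 p [0.454  0.122  0.2213] x [-0.921 -0.388 -0.001] y [-0.388  0.921  0.   ] z [ 0.001  0.001 -1.   ] q [ 0.61  0.15 -0.41 -0.   -1.01 -1.78] F [ 0.32  0.45 -0.11] gap 0.0255
[0.00285208 0.00234678 0.00782714]
-0.5 [0.401 0.225 0.246] z [-0.187  0.366 -0.912] y [-0.093  0.917  0.387]
-1.0 [0.386 0.32  0.315] z [-0.239  0.704 -0.668] y [0.255 0.71  0.657]
-1.5 [0.414 0.385 0.41 ] z [-0.143  0.933 -0.329] y [0.572 0.349 0.742]
-2 [0.476 0.403 0.509] z [0.079 0.997 0.022] y [ 0.778 -0.075  0.623]
-2.5 [0.558 0.369 0.588] z [0.371 0.879 0.3  ] y [ 0.824 -0.46   0.329]
-2.9 [0.625 0.311 0.622] z [0.608 0.672 0.423] y [ 0.737 -0.676  0.015]
```

```bash
cat > plan.py <<'E'
from h import *
from fk import fk
from scipy.optimize import least_squares
hx=np.array([.922,.3875,0]);hy=np.array([-.3875,.922,0]);ez=np.array([0,0,1.]);O=np.array([.638,.2,0])
def goal(T,az,phi,sgn=1):
    f,a=np.radians([phi,az]);h=hx*np.cos(a)+hy*np.sin(a);z=h*np.sin(f)-ez*np.cos(f)
    y=np.cross(z,hx);y*=sgn/np.linalg.norm(y);x=np.cross(y,z)
    t=O+hx*T[0]+hy*T[1]+ez*T[2]
    return t-.022*z,R.from_matrix(np.stack([x,y,z],1))
lo=np.array([-3.14,-1.21,-1.07,-3.16,-2.99,-3.1]);hi=np.array([3.14,2.06,1.41,2.05,-.16,3.1])
def ik(p,Rt,q0,off=0):
    def r(q):
        P,Ro=fk(q);return np.r_[P+off-p,.3*(Ro.inv()*Rt).as_rotvec()]
    s=least_squares(r,np.clip(q0,lo+.01,hi-.01),bounds=(lo,hi));return s.x,np.abs(s.fun).max()
E
python3 - <<'E'
from plan import *
for sgn in(1,-1):
  for az in(10,14,20,25):
    for T in((-.115,0,.033),(.015,0,.033)):
      p,Rt=goal(T,az,55,sgn)
      best=min((ik(p,Rt,[.5,.6,-.7,q4,-.7,q6]) for q4 in(-2.9,-2.5) for q6 in(-2,0,2)),key=lambda s:s[1])
      print(sgn,az,T[0],best[0].round(2),best[1].round(4))
E
```

```text
1 10 -0.115 [ 0.56  0.63 -1.07 -3.13 -1.08 -1.87] 0.0051
1 10 0.015 [ 0.52  0.64 -0.75 -3.09 -0.78 -1.88] 0.0
1 14 -0.115 [ 0.52  0.64 -1.07 -3.03 -1.1  -1.96] 0.0
1 14 0.015 [ 0.48  0.65 -0.73 -2.95 -0.77 -2.02] 0.0
1 20 -0.115 [ 0.44  0.63 -1.02 -2.85 -1.04 -2.11] 0.0
1 20 0.015 [ 0.43  0.65 -0.69 -2.75 -0.75 -2.24] 0.0
1 25 -0.115 [ 0.37  0.63 -0.97 -2.69 -0.99 -2.24] 0.0
1 25 0.015 [ 0.38  0.66 -0.66 -2.58 -0.74 -2.42] 0.0
-1 10 -0.115 [ 0.56  0.63 -1.07 -3.13 -1.08  1.27] 0.0051
-1 10 0.015 [ 0.52  0.64 -0.75 -3.09 -0.78  1.26] 0.0
-1 14 -0.115 [ 0.52  0.64 -1.07 -3.03 -1.1   1.18] 0.0
-1 14 0.015 [ 0.48  0.65 -0.73 -2.95 -0.77  1.12] 0.0
-1 20 -0.115 [ 0.44  0.63 -1.02 -2.85 -1.04  1.03] 0.0
-1 20 0.015 [ 0.43  0.65 -0.69 -2.75 -0.75  0.9 ] 0.0
-1 25 -0.115 [ 0.37  0.63 -0.97 -2.69 -0.99  0.91] 0.0
-1 25 0.015 [ 0.38  0.66 -0.66 -2.58 -0.74  0.72] 0.0
```

Run:
```python
from plan import *
import pickle
o=get_obs();q0=o['joint_pos'];off=o['tcp_pos']-fk(q0)[0]
Q=[]
for T in((-.125,0,.11),(-.11,0,.033),(.02,0,.033)):
  p,Rt=goal(T,18,50,1);s=ik(p,Rt,[.5,.6,-.7,-2.8,-.8,-2],off);print(T,p.round(3),s[0].round(3),s[1].round(4));Q.append(s[0])
W=[]
for k in np.linspace(0,1,7)[1:]:
    q=q0+k*(Q[0]-q0); q[4]-=.25*np.sin(np.pi*k)
    P,Ro=fk(q);P=P+off*(1-k);W.append((P,Ro.as_rotvec(),q));print(k.round(2),q.round(2),P.round(3),'z',Ro.as_matrix()[:,2].round(2))
pickle.dump(W,open('W.pkl','wb'))
rows(W[0][0],R.from_rotvec(W[0][1]))
Rp=R.from_rotvec(o['tcp_rot']);
for w in W:
    Rn=R.from_rotvec(w[1]);print(np.degrees((Rp.inv()*Rn).magnitude()));Rp=Rn
```

```text
(-0.125, 0, 0.11) [0.51  0.141 0.124] [ 0.476  0.336 -0.96  -2.823 -0.608 -2.15 ] 0.0
(-0.11, 0, 0.033) [0.524 0.146 0.047] [ 0.473  0.588 -0.989 -2.904 -0.879 -2.037] 0.0
(0.02, 0, 0.033) [0.644 0.197 0.047] [ 0.451  0.629 -0.664 -2.788 -0.608 -2.163] 0.0
0.17 [ 0.59  0.18 -0.5  -0.47 -1.07 -1.84] [0.356 0.18  0.202] z [-0.32  0.27 -0.91]
0.33 [ 0.56  0.21 -0.59 -0.94 -1.1  -1.9 ] [0.311 0.248 0.222] z [-0.43  0.58 -0.69]
0.5 [ 0.54  0.24 -0.68 -1.41 -1.06 -1.97] [0.335 0.299 0.247] z [-0.29  0.83 -0.47]
0.67 [ 0.52  0.27 -0.78 -1.88 -0.96 -2.03] [0.409 0.304 0.243] z [ 0.05  0.93 -0.37]
0.83 [ 0.5   0.3  -0.87 -2.35 -0.8  -2.09] [0.485 0.245 0.194] z [ 0.4   0.8  -0.45]
1.0 [ 0.48  0.34 -0.96 -2.82 -0.61 -2.15] [0.507 0.138 0.116] z [ 0.58  0.5  -0.64]
row [0.0909, 0.1215, 0.0253, -0.3262, 0.2508, 0.3287] dist 0.11541392900202141 deg 31.59805217291368
31.59805217291368
31.239356997492514
31.203702207692086
32.27015576878845
34.16237028945769
35.7779461960624
```

Run:
```python
from plan import *
import pickle
W=pickle.load(open('W.pkl','rb'))
for i in(0,1):rows(W[i][0],R.from_rotvec(W[i][1]))
```

```text
row [0.0909, 0.1215, 0.0253, -0.3262, 0.2508, 0.3287] dist 0.11541392900202141 deg 31.59805217291368
row [0.1108, 0.2284, -0.0013, -0.636, 0.4639, 0.6889] dist 0.19039167441355587 deg 62.76517200604539
```

send_rows([
  [0.018,0.024,0.005,-0.065,0.05,0.065,0.8],
  [0.036,0.048,0.01,-0.13,0.1,0.13,0.8],
  [0.054,0.073,0.015,-0.195,0.15,0.195,0.8],
  [0.072,0.097,0.02,-0.26,0.2,0.26,0.8],
  [0.091,0.121,0.025,-0.326,0.25,0.329,0.8],
  [0.095,0.143,0.02,-0.388,0.293,0.4,0.8],
  [0.099,0.164,0.015,-0.45,0.336,0.47,0.8],
  [0.103,0.185,0.01,-0.512,0.379,0.545,0.8],
  [0.107,0.207,0.004,-0.574,0.421,0.617,0.8],
  [0.111,0.228,-0.001,-0.636,0.464,0.689,0.8],
])

```text
time: 19.83
tcp_pos: [0.3121, 0.2484, 0.2209]
tcp_rot: [-0.452, -2.409, -0.707]
contact_force: [-0.5, -0.5, -0.8]
finger_gap: 0.0081
```

Run:
```python
from plan import *
import pickle
W=pickle.load(open('W.pkl','rb'));st();o=get_obs();print(fk(o['joint_pos'])[0]-o['tcp_pos'])
for i in(2,3):rows(W[i][0],R.from_rotvec(W[i][1]))
```

```text
t 19.83 p [0.3121 0.2484 0.2209] x [-0.773  0.152  0.615] y [0.461 0.802 0.38 ] z [-0.436  0.578 -0.69 ] q [ 0.45  0.2  -0.3  -0.81 -1.36 -2.1 ] F [-0.48 -0.55 -0.75] gap 0.0081
[ 0.06599077 -0.01891928  0.09491319]
row [0.0083, 0.0815, 0.0016, -0.3306, 0.1255, 0.3728] dist 0.06143083392687392 deg 30.829248619189144
row [-0.0708, 0.1298, -0.0341, -0.6608, 0.1592, 0.7963] dist 0.11378379380112441 deg 62.81677149103559
```

Run:
```python
from plan import *
from fk import ori
o=get_obs();q=o['joint_pos'];Rm=R.from_rotvec(o['tcp_rot'])
print(np.degrees((ori(q,-1,-np.pi/2).inv()*Rm).as_rotvec()),q.round(4))
```

```text
[-1.35173574e-14 -3.97569335e-15 -9.54166404e-15] [ 0.4548  0.1995 -0.2974 -0.8128 -1.3612 -2.0979]
```

```bash
cat > fk2.py <<'E'
import numpy as np, json, os
from scipy.spatial.transform import Rotation as R
import fk as F
def basis(q):
    A=R.from_euler('Z',q[0]);B=A*R.from_euler('Y',q[1]);C=A*R.from_euler('Y',q[1]-q[2]);E=C*R.from_euler('X',-q[3]);G=E*R.from_euler('Y',-q[4])
    a,b,c,e,g=[k.as_matrix() for k in(A,B,C,E,G)]
    # params: c0,y0,z0,L1,L2,L3,y4,z4,t
    return np.stack([a[:,0],a[:,1],a[:,2],b[:,2],c[:,0],c[:,2],e[:,1],e[:,2],g[:,0]],1)
D=[]
def js(q1,q2,q3,z):return None
for p,z,q in F.D:
    # recover q4,q5 from tool direction
    c=(R.from_euler('Z',q[0])*R.from_euler('Y',q[1]-q[2])).inv().apply(np.array(z)/np.linalg.norm(z))
    q5=-np.arccos(np.clip(c[0],-1,1)); q4=-np.arctan2(c[1],-c[2])
    D.append((p,[*q,q4,q5,0],1.))
if os.path.exists('log.json'):
    for p,q in json.load(open('log.json')):D.append((p,q,4.))
A=np.vstack([w*basis(q) for p,q,w in D]);y=np.hstack([w*np.array(p) for p,q,w in D])
lam=.02;A2=np.vstack([A,lam*np.eye(9)]);X=np.linalg.lstsq(A2,np.r_[y,np.zeros(9)],rcond=None)[0]
def fk(q):return basis(q)@X,F.ori(q,-1,-np.pi/2)
E
cat >> h.py <<'E'
def log():
    import json,os
    L=json.load(open('log.json')) if os.path.exists('log.json') else []
    o=get_obs();L.append([o['tcp_pos'].tolist(),o['joint_pos'].tolist()]);json.dump(L,open('log.json','w'))
E
python3 - <<'E'
from h import *
log()
import fk2
print(fk2.X.round(3));print((fk2.A@fk2.X-fk2.y).round(3).reshape(-1,3))
E
```

```text
[-0.001 -0.     0.158  0.565  0.422  0.003 -0.16  -0.001  0.275]
[[ 0.     0.     0.   ]
 [-0.001  0.     0.002]
 [ 0.002  0.002 -0.004]
 [ 0.001  0.003 -0.001]
 [ 0.001 -0.002  0.   ]
 [-0.002 -0.003  0.   ]
 [-0.     0.001  0.001]
 [ 0.002 -0.001 -0.002]
 [-0.001 -0.    -0.   ]
 [ 0.001 -0.    -0.001]
 [-0.001 -0.    -0.001]
 [ 0.001 -0.     0.003]
 [-0.    -0.     0.   ]]
```

```bash
sed -i 's/^from fk import fk/from fk2 import fk/' plan.py
python3 - <<'E'
from plan import *
for sgn in(1,-1):
 for phi in(45,55):
  for az in(-10,0,10,20):
    for T in((-.115,0,.033),(.015,0,.033)):
      p,Rt=goal(T,az,phi,sgn)
      best=min((ik(p,Rt,[.2,.6,-.7,q4,-.7,q6]) for q4 in(-2.9,-2,-1) for q6 in(-2,0,2)),key=lambda s:s[1])
      print(sgn,phi,az,T[0],best[0].round(2),best[1].round(4))
E
```

```text
1 45 -10 -0.115 [-0.1   0.46 -0.79 -2.64 -0.48 -1.55] 0.0
1 45 -10 0.015 [ 0.05  0.55 -0.46 -2.61 -0.24 -1.72] 0.0
1 45 0 -0.115 [-0.04  0.43 -0.61 -2.14 -0.36 -2.22] 0.0
1 45 0 0.015 [ 0.18  0.53 -0.28 -1.79 -0.16 -2.77] 0.0076
1 45 10 -0.115 [ 0.03  0.42 -0.51 -1.76 -0.38 -2.78] 0.0
1 45 10 0.015 [ 0.26  0.53 -0.23 -1.36 -0.23  2.91] 0.0
1 45 20 -0.115 [ 0.04  0.44 -0.46 -1.55 -0.48 -3.1 ] 0.0014
1 45 20 0.015 [ 0.21  0.55 -0.2  -1.29 -0.38  2.76] 0.0
1 55 -10 -0.115 [-0.16  0.59 -0.94 -2.75 -0.92 -1.29] 0.0
1 55 -10 0.015 [-0.    0.62 -0.64 -2.84 -0.66 -1.38] 0.0
1 55 0 -0.115 [-0.2   0.56 -0.8  -2.44 -0.8  -1.73] 0.0
1 55 0 0.015 [-0.03  0.6  -0.49 -2.44 -0.55 -1.94] 0.0
1 55 10 -0.115 [-0.19  0.53 -0.66 -2.12 -0.72 -2.26] 0.0
1 55 10 0.015 [ 0.    0.59 -0.36 -2.04 -0.52 -2.56] 0.0
1 55 20 -0.115 [-0.15  0.53 -0.55 -1.84 -0.73 -2.73] 0.0
1 55 20 0.015 [ 0.02  0.6  -0.27 -1.75 -0.58 -3.03] 0.0
-1 45 -10 -0.115 [-0.1   0.46 -0.79 -2.64 -0.48  1.59] 0.0
-1 45 -10 0.015 [ 0.05  0.55 -0.46 -2.61 -0.24  1.42] 0.0
-1 45 0 -0.115 [-0.04  0.43 -0.61 -2.14 -0.36  0.92] 0.0
-1 45 0 0.015 [ 0.18  0.53 -0.28 -1.79 -0.16  0.37] 0.0076
-1 45 10 -0.115 [ 0.03  0.42 -0.51 -1.76 -0.38  0.36] 0.0
-1 45 10 0.015 [ 0.26  0.53 -0.23 -1.36 -0.23 -0.23] 0.0
-1 45 20 -0.115 [ 0.05  0.44 -0.46 -1.53 -0.47  0.02] 0.0
-1 45 20 0.015 [ 0.21  0.55 -0.2  -1.29 -0.38 -0.38] 0.0
-1 55 -10 -0.115 [-0.16  0.59 -0.94 -2.75 -0.92  1.85] 0.0
-1 55 -10 0.015 [-0.    0.62 -0.64 -2.84 -0.66  1.76] 0.0
-1 55 0 -0.115 [-0.2   0.56 -0.8  -2.44 -0.8   1.41] 0.0
-1 55 0 0.015 [-0.03  0.6  -0.49 -2.44 -0.55  1.2 ] 0.0
-1 55 10 -0.115 [-0.19  0.53 -0.66 -2.12 -0.72  0.88] 0.0
-1 55 10 0.015 [ 0.    0.59 -0.36 -2.04 -0.52  0.59] 0.0
-1 55 20 -0.115 [-0.15  0.53 -0.55 -1.84 -0.73  0.41] 0.0
-1 55 20 0.015 [ 0.02  0.6  -0.27 -1.75 -0.58  0.11] 0.0
```

```bash
cat >> plan.py <<'E'
import fk2
def links(q):
    B=fk2.basis(q);X=fk2.X;sh=B[:,2]*X[2];el=sh+B[:,3]*X[3];fe=el+B[:,4]*X[4];wr=fe+B[:,6]*X[6];return el,fe,wr,wr+B[:,8]*X[8]
E
python3 - <<'E'
from plan import *
import pickle
o=get_obs();q0=o['joint_pos']
Q=[]
for T in((-.125,0,.12),(-.108,0,.034),(.018,0,.034)):
  p,Rt=goal(T,0,55,1);s=ik(p,Rt,[-.1,.6,-.7,-2.4,-.7,-1.8]);print(T,p.round(3),s[0].round(3),s[1].round(4),[k.round(3) for k in links(s[0])]);Q.append(s[0])
W=[]
for k in np.linspace(0,1,5)[1:]:
    q=q0+k*(Q[0]-q0); q[4]-=.1*np.sin(np.pi*k); q[1]-=.15*np.sin(np.pi*k)
    P,Ro=fk(q);W.append((P,Ro.as_rotvec(),q));print(k.round(2),q.round(2),'z',Ro.as_matrix()[:,2].round(2),[k.round(3) for k in links(q)])
pickle.dump(W,open('W.pkl','wb'))
Rp=R.from_rotvec(o['tcp_rot'])
for w in W:
    Rn=R.from_rotvec(w[1]);print(np.degrees((Rp.inv()*Rn).magnitude()));Rp=Rn
for i in(0,1):rows(W[i][0],R.from_rotvec(W[i][1]))
E
```

```text
(-0.125, 0, 0.12) [0.506 0.145 0.133] [-0.081  0.251 -0.657 -2.099 -0.452 -2.277] 0.0 [array([ 0.14 , -0.011,  0.706]), array([ 0.399, -0.032,  0.373]), array([0.297, 0.057, 0.288]), array([0.504, 0.144, 0.131])]
(-0.108, 0, 0.034) [0.522 0.151 0.047] [-0.19   0.558 -0.785 -2.437 -0.777 -1.75 ] 0.0 [array([ 0.294, -0.057,  0.638]), array([ 0.387, -0.075,  0.227]), array([0.311, 0.064, 0.204]), array([0.519, 0.151, 0.046])]
(0.018, 0, 0.034) [0.638 0.2   0.047] [-0.022  0.602 -0.484 -2.439 -0.543 -1.947] 0.0 [array([ 0.32 , -0.007,  0.624]), array([ 0.517, -0.012,  0.251]), array([0.428, 0.112, 0.203]), array([0.636, 0.2  , 0.045])]
0.25 [ 0.32  0.11 -0.39 -1.13 -1.2  -2.14] z [-0.15  0.84 -0.52] [array([0.057, 0.019, 0.72 ]), array([0.409, 0.136, 0.521]), array([0.365, 0.05 , 0.393]), array([0.325, 0.282, 0.251])]
0.5 [ 0.19  0.08 -0.48 -1.46 -1.01 -2.19] z [ 0.24  0.9  -0.36] [array([0.042, 0.008, 0.722]), array([0.394, 0.075, 0.501]), array([0.316, 0.041, 0.365]), array([0.382, 0.289, 0.266])]
0.75 [ 0.05  0.13 -0.57 -1.78 -0.75 -2.23] z [ 0.61  0.7  -0.36] [array([0.074, 0.004, 0.719]), array([0.397, 0.021, 0.447]), array([0.294, 0.049, 0.328]), array([0.463, 0.241, 0.227])]
1.0 [-0.08  0.25 -0.66 -2.1  -0.45 -2.28] z [ 0.76  0.32 -0.57] [array([ 0.14 , -0.011,  0.706]), array([ 0.399, -0.032,  0.373]), array([0.297, 0.057, 0.288]), array([0.504, 0.144, 0.131])]
27.768946018382188
29.7252262988945
33.99835812665411
38.52757375404143
row [0.0193, 0.0613, -0.0102, -0.4136, -0.0318, 0.2052] dist 0.048778799016509486 deg 27.768946018382195
row [-0.0259, 0.1111, -0.0523, -0.8109, -0.0789, 0.4977] dist 0.09414239893056987 deg 57.28257039068155
```

send_rows([
  [0.005,0.015,-0.003,-0.1,-0.008,0.05,0.8],
  [0.01,0.03,-0.005,-0.2,-0.016,0.1,0.8],
  [0.015,0.045,-0.008,-0.3,-0.024,0.15,0.8],
  [0.019,0.061,-0.01,-0.414,-0.032,0.205,0.8],
  [0.01,0.071,-0.018,-0.494,-0.041,0.263,0.8],
  [0.001,0.081,-0.027,-0.573,-0.051,0.322,0.8],
  [-0.008,0.091,-0.036,-0.652,-0.06,0.38,0.8],
  [-0.017,0.101,-0.044,-0.731,-0.07,0.439,0.8],
  [-0.026,0.111,-0.052,-0.811,-0.079,0.498,0.8],
  [-0.026,0.111,-0.052,-0.811,-0.079,0.498,0.8],
])

```text
time: 20.67
tcp_pos: [0.3817, 0.2882, 0.267]
tcp_rot: [-1.396, -1.813, -1.444]
contact_force: [-0.5, -0.8, 0.1]
finger_gap: 0.0086
```

Run:
```python
from h import *
log()
from plan import *
import pickle
W=pickle.load(open('W.pkl','rb'));st();o=get_obs();print(W[1][2].round(2),fk(o['joint_pos'])[0]-o['tcp_pos'],fk2.X.round(3))
for i in(2,3):rows(W[i][0],R.from_rotvec(W[i][1]))
```

```text
t 20.67 p [0.3817 0.2882 0.267 ] x [-0.399  0.434  0.808] y [ 0.885 -0.05   0.464] z [ 0.242  0.9   -0.364] q [ 0.18  0.07 -0.48 -1.46 -1.01 -2.19] F [-0.54 -0.84  0.08] gap 0.0086
[ 0.19  0.08 -0.48 -1.46 -1.01 -2.19] [-1.47376511e-05  3.06946789e-05  8.58067827e-05] [-0.001 -0.     0.159  0.566  0.422  0.002 -0.16  -0.     0.276]
row [-0.1109, 0.0771, -0.0106, -0.377, -0.1582, 0.3919] dist 0.10161507862682466 deg 33.98133134407735
row [-0.2941, 0.0732, -0.067, -0.7087, -0.4149, 0.8786] dist 0.23277087180606315 deg 72.15950439020087
```

send_rows([
  [-0.022,0.015,-0.002,-0.075,-0.032,0.078,0.8],
  [-0.044,0.03,-0.004,-0.15,-0.063,0.157,0.8],
  [-0.066,0.046,-0.006,-0.226,-0.095,0.235,0.8],
  [-0.089,0.062,-0.008,-0.302,-0.127,0.313,0.8],
  [-0.111,0.077,-0.011,-0.377,-0.158,0.392,0.8],
  [-0.141,0.076,-0.02,-0.432,-0.2,0.473,0.8],
  [-0.172,0.076,-0.03,-0.487,-0.244,0.554,0.8],
  [-0.202,0.075,-0.039,-0.543,-0.287,0.635,0.8],
  [-0.233,0.075,-0.048,-0.598,-0.33,0.716,0.8],
  [-0.263,0.074,-0.058,-0.653,-0.372,0.797,0.8],
])

```text
time: 21.5
tcp_pos: [0.4998, 0.1611, 0.1495]
tcp_rot: [-2.498, -0.659, -1.389]
contact_force: [-0.1, -0.0, 0.2]
finger_gap: 0.0088
```

Run:
```python
from plan import *
st();log()
p,Rt=goal((-.125,0,.12),0,55,1);rows(p,Rt)
p,Rt=goal((-.112,0,.034),0,55,1);rows(p,Rt)
a=pic('scene','s14.png');b=pic('top','t14.png')
f=lambda im,x,y,w,h:cv2.resize(im[y:y+h,x:x+w,::-1],(400,400*h//w),interpolation=2)
cv2.imwrite('pics/z14.png',np.hstack([f(a['image'],270,150,180,180),f(b['image'],190,70,180,180)]))
```

```text
t 21.5 p [0.4998 0.1611 0.1495] x [0.456 0.281 0.844] y [ 0.477 -0.878  0.034] z [ 0.751  0.387 -0.535] q [-0.05  0.22 -0.64 -2.03 -0.5  -2.29] F [-0.06 -0.    0.24] gap 0.0088
row [-0.0214, 0.0226, 0.0099, -0.0609, -0.0458, 0.0799] dist 0.024482451665308026 deg 6.621709285189767
row [-0.109, 0.0204, 0.0858, -0.0609, -0.0458, 0.0799] dist 0.10516934347645274 deg 6.621709285189767
```

View pics/z14.png

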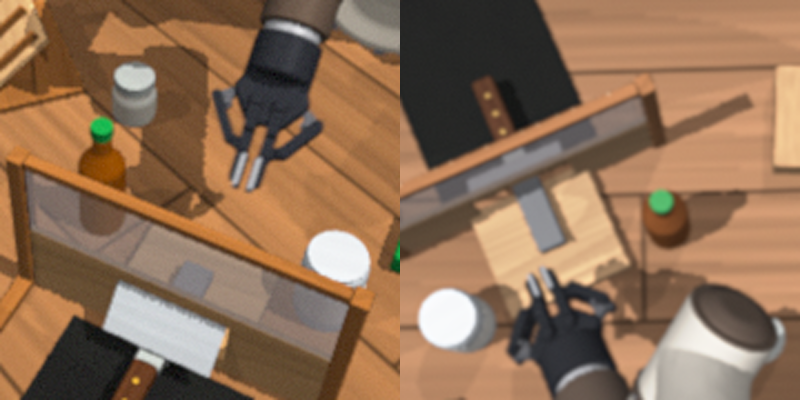

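Run:
```python
from plan import *
b=viewer.camera('top')
x0,y0=240,150;im=b['image'][y0:y0+50,x0:x0+50,::-1];cv2.imwrite('pics/z15.png',cv2.resize(im,None,fx=12,fy=12,interpolation=2))
```

```text
(no output)
```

View pics/z15.png

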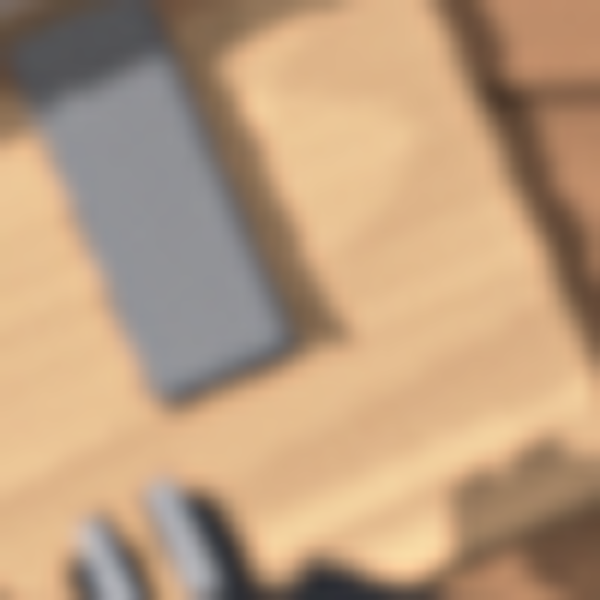

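Run:
```python
from plan import *
b=viewer.camera('top')
for p in[(165,400),(288,338),(45,110),(165,60)]:
    q=onz(b,240+p[0]/12,150+p[1]/12,.038)-O;print(q@hx,q@hy)
```

```text
-0.08315628832087418 0.012629719061707756
-0.08151499700454334 -0.01884251748247052
-0.009047351745676557 0.011627411762928695
-0.00964012548144884 -0.018356588181887814
```

Run:
```python
from plan import *
for T in((-.12,-.003,.10),(-.112,-.003,.033),(-.04,-.003,.033)):
  p,Rt=goal(T,0,55,1);rows(p,Rt)
```

```text
row [-0.0427, 0.0276, 0.03, -0.0642, -0.0496, 0.0838] dist 0.044278333689457584 deg 6.995606379989991
row [-0.1127, 0.0255, 0.0865, -0.0642, -0.0496, 0.0838] dist 0.10825442734402985 deg 6.995606379989991
row [-0.0623, 0.0355, 0.1675, -0.0642, -0.0496, 0.0838] dist 0.13665775460107 deg 6.995606379989991
```

send_rows([
  [-0.021,0.014,0.015,-0.03,-0.025,0.04,0.8],
  [-0.043,0.028,0.03,-0.064,-0.05,0.084,0.8],
  [-0.055,0.028,0.04,-0.064,-0.05,0.084,0.8],
  [-0.067,0.027,0.05,-0.064,-0.05,0.084,0.8],
  [-0.079,0.027,0.06,-0.064,-0.05,0.084,0.8],
  [-0.091,0.026,0.07,-0.064,-0.05,0.084,0.8],
  [-0.103,0.026,0.079,-0.064,-0.05,0.084,0.8],
  [-0.113,0.0255,0.0865,-0.064,-0.05,0.084,0.8],
  [-0.113,0.0255,0.0865,-0.064,-0.05,0.084,0.8],
  [-0.113,0.0255,0.0865,-0.064,-0.05,0.084,0.8],
])

```text
time: 22.53
tcp_pos: [0.5189, 0.1469, 0.0458]
tcp_rot: [-2.584, -0.518, -1.345]
contact_force: [-0.1, -0.5, -1.0]
finger_gap: 0.0086
```

Run:
```python
from plan import *
st()
a=pic('scene','s16.png');b=pic('top','t16.png')
f=lambda im,x,y,w,h:cv2.resize(im[y:y+h,x:x+w,::-1],(400,400*h//w),interpolation=2)
cv2.imwrite('pics/z16.png',np.hstack([f(a['image'],290,190,140,140),f(b['image'],210,110,120,120)]))
for T in((-.08,-.003,.033),(-.03,-.003,.033)):
  p,Rt=goal(T,0,55,1);rows(p,Rt)
```

```text
t 22.53 p [0.5189 0.1469 0.0458] x [0.529 0.221 0.819] y [ 0.386 -0.922 -0.001] z [ 0.756  0.317 -0.573] q [-0.2   0.56 -0.79 -2.43 -0.78 -1.75] F [-0.14 -0.53 -1.01] gap 0.0086
row [0.0231, -0.0001, 0.0361, 0.0017, -0.0017, -0.0009] dist 0.0321598603819482 deg 0.1542782859537832
row [0.0613, -0.0002, 0.0908, 0.0017, -0.0017, -0.0009] dist 0.08215034890028484 deg 0.1542782859537832
```

View pics/z16.png

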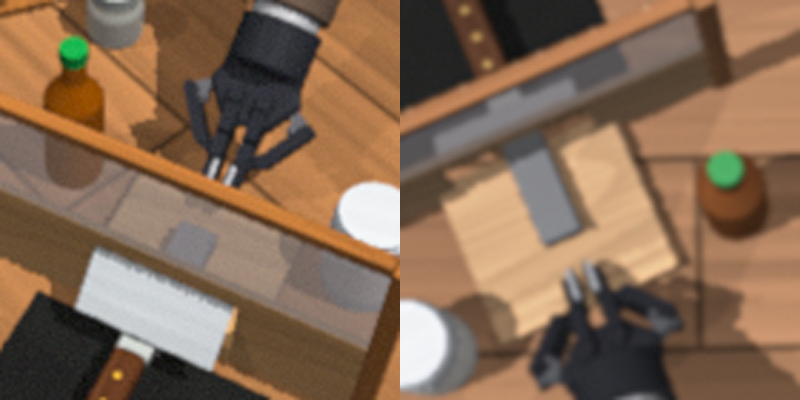

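The fingertips sit square behind the guard's end, at top crop (575,270) against (565,240). Pushing now.

send_rows([
  [0.006,0,0.009,0.001,-0.001,0,0.8],
  [0.0135,0,0.02,0.001,-0.001,0,0.8],
  [0.02,0,0.03,0.001,-0.001,0,0.8],
  [0.027,0,0.04,0.001,-0.001,0,0.8],
  [0.034,0,0.05,0.001,-0.001,0,0.8],
  [0.0405,0,0.06,0.001,-0.001,0,0.8],
  [0.047,0,0.07,0.001,-0.001,0,0.8],
  [0.054,0,0.08,0.001,-0.001,0,0.8],
  [0.061,0,0.0905,0.001,-0.001,0,0.8],
  [0.061,0,0.0905,0.001,-0.001,0,0.8],
])

```text
time: 23.47
tcp_pos: [0.5966, 0.1785, 0.0449]
tcp_rot: [-2.584, -0.516, -1.346]
contact_force: [-0.2, 0.4, -0.4]
finger_gap: 0.0086
```

Run:
```python
from plan import *
st()
a=pic('scene','s17.png');b=pic('top','t17.png')
f=lambda im,x,y,w,h:cv2.resize(im[y:y+h,x:x+w,::-1],(400,400*h//w),interpolation=2)
cv2.imwrite('pics/z17.png',np.hstack([f(a['image'],290,190,140,140),f(b['image'],210,80,120,120)]))
for T in((0,-.003,.033),(.014,-.003,.033)):
  p,Rt=goal(T,0,55,1);rows(p,Rt)
```

```text
t 23.47 p [0.5966 0.1785 0.0449] x [0.529 0.22  0.82 ] y [ 0.385 -0.923 -0.001] z [ 0.756  0.316 -0.573] q [-0.08  0.58 -0.59 -2.45 -0.63 -1.88] F [-0.22  0.39 -0.36] gap 0.0086
row [0.0245, -0.0006, 0.0322, 0.0011, 0.001, -0.0025] dist 0.03034604149907857 deg 0.17469782731900835
row [0.0353, -0.0006, 0.0475, 0.0011, 0.001, -0.0025] dist 0.04433947536712954 deg 0.17469782731900835
```

View pics/z17.png

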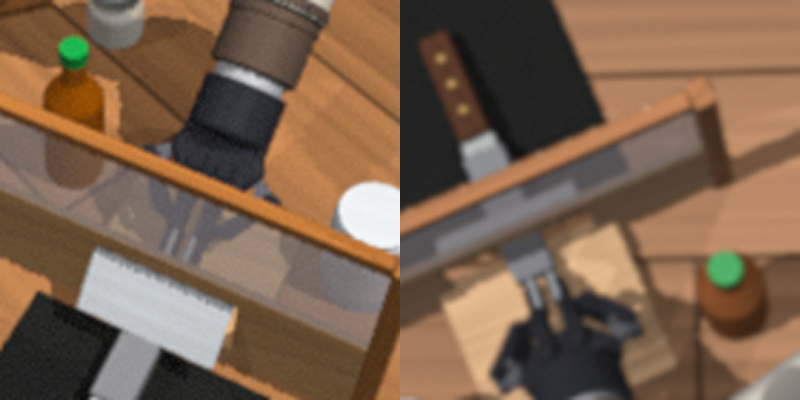

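send_rows([
  [0.0065,0,0.009,0.001,0.001,-0.002,0.8],
  [0.013,-0.0005,0.018,0.001,0.001,-0.002,0.8],
  [0.023,-0.0005,0.031,0.001,0.001,-0.002,0.8],
  [0.036,-0.0005,0.0475,0.001,0.001,-0.002,0.8],
  [0.036,-0.0005,0.0475,0.001,0.001,-0.002,0.8],
  [0.036,-0.0005,0.0475,0.001,0.001,-0.002,0.8],
  [0.036,-0.0005,0.0475,0.001,0.001,-0.002,0.8],
  [0.036,-0.0005,0.0475,0.001,0.001,-0.002,0.8],
  [0.036,-0.0005,0.0475,0.001,0.001,-0.002,0.8],
  [0.036,-0.0005,0.0475,0.001,0.001,-0.002,0.8],
])

```text
time: 24.4
tcp_pos: [0.6347, 0.1952, 0.0458]
tcp_rot: [-2.585, -0.519, -1.343]
contact_force: [-0.9, 0.8, -0.6]
finger_gap: 0.0088
```

Run:
```python
from plan import *
st();o=get_obs();z=R.from_rotvec(o['tcp_rot']).as_matrix()[:,2];T=o['tcp_pos']+.022*z-O;print('T',T@hx,T@hy,T[2])
a=pic('scene','s18.png');b=pic('top','t18.png')
f=lambda im,x,y,w,h:cv2.resize(im[y:y+h,x:x+w,::-1],(400,400*h//w),interpolation=2)
cv2.imwrite('pics/z18.png',np.hstack([f(a['image'],290,190,140,140),f(b['image'],190,60,120,120)]))
```

```text
t 24.4 p [0.6347 0.1952 0.0458] x [0.53  0.221 0.818] y [ 0.386 -0.922 -0.001] z [ 0.755  0.317 -0.575] q [-0.03  0.6  -0.49 -2.43 -0.55 -1.95] F [-0.9   0.83 -0.57] gap 0.0088
T 0.013141174238889556 -0.0031753732824361543 0.03317976927301946
```

View pics/z18.png

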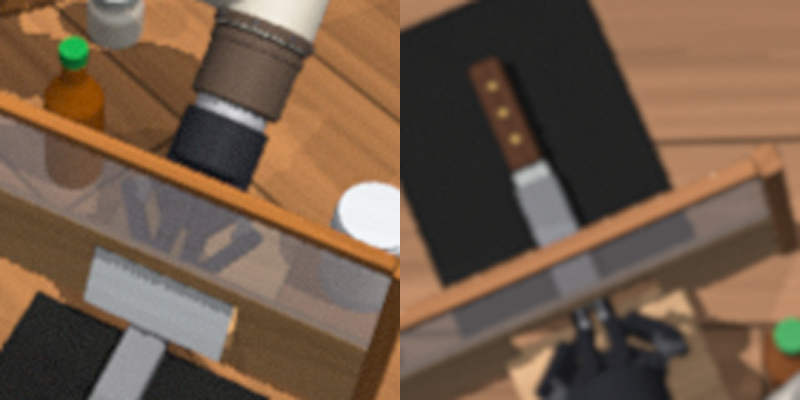

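```bash
cat > chk.py <<'E'
from plan import *
import sys
def chk(tag):
    b=pic('top','t%s.png'%tag);im=b['image'][60:130,195:265,::-1];cv2.imwrite('pics/c%s.png'%tag,cv2.resize(im,None,fx=8,fy=8,interpolation=2))
    hsv=cv2.cvtColor(cv2.cvtColor(b['image'],cv2.COLOR_RGB2BGR),cv2.COLOR_BGR2HSV)
    return b
E
python3 - <<'E'
from chk import *
chk('19')
E
```

```text
(no output)
```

View pics/c19.png

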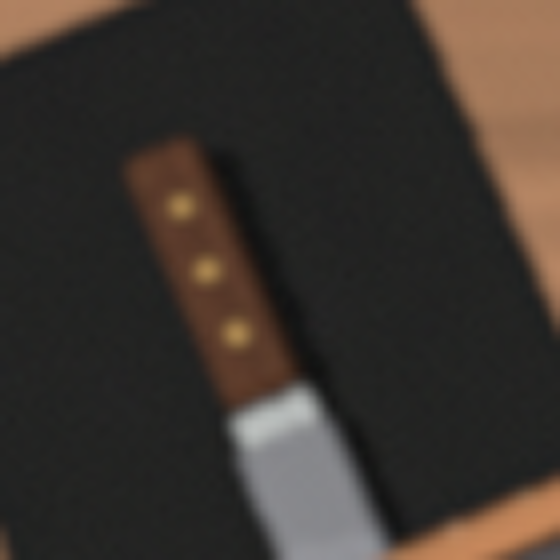

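Run:
```python
from plan import *
b=viewer.camera('top')
for z in(.022,.026):
  for p in[(180,208),(207,271),(236,334)]:
    q=onz(b,195+p[0]/8,60+p[1]/8,z)-O;print(z,q@hx,q@hy)
# where would the tip top corners appear
for tx in(.005,.015,.025):print(tx,[proj(b,O+hx*tx+hy*s+ez*.018).round(1) for s in(.018,-.018)])
```

```text
0.022 0.22547294591408326 -0.0005618062845702077
0.022 0.19952615400826612 -0.0004906187357651266
0.022 0.17341749700747805 -0.0010754610029672532
0.026 0.22357429160359568 -0.0009170669264909344
0.026 0.19771298772677656 -0.0008461139224133049
0.026 0.1716903520589875 -0.001429029284243955
0.005 [array([241.2, 157.2]), array([252.9, 152. ])]
0.015 [array([239.8, 154. ]), array([251.5, 148.9])]
0.025 [array([238.5, 150.8]), array([250.2, 145.7])]
```

The knife is through and straight: the middle rivet is at hatch x of about 0.20, which puts the tip at about +0.01. I'll withdraw the fingers and check the tip from the customer's side.

send_rows([
  [0,0,-0.015,0,0,0,0.8],
  [0,0,-0.035,0,0,0,0.8],
  [0,0,-0.06,0,0,0,0.8],
  [0,0,-0.09,0,0,0,0.8],
  [0,0,-0.12,0,0,0,0.8],
  [0,0,-0.14,0,0,0,0.8],
  [0,0,-0.14,0,0,0,0.8],
  [0,0,-0.14,0,0,0,0.8],
  [0,0,-0.14,0,0,0,0.8],
  [0,0,-0.14,0,0,0,0.8],
])

```text
time: 25.43
tcp_pos: [0.5564, 0.1622, 0.1059]
tcp_rot: [-2.584, -0.519, -1.344]
contact_force: [0.1, 0.6, 0.4]
finger_gap: 0.0085
```

Run:
```python
from plan import *
import pickle
st()
a=pic('scene','s20.png');b=pic('top','t20.png');pickle.dump((a,b),open('c20.pkl','wb'))
f=lambda im,x,y,w,h:cv2.resize(im[y:y+h,x:x+w,::-1],(400,400*h//w),interpolation=2)
cv2.imwrite('pics/z20.png',np.hstack([f(a['image'],290,250,100,100),f(b['image'],190,60,100,100)]))
cv2.imwrite('pics/z20b.png',cv2.resize(a['image'][265:335,305:385,::-1],None,fx=10,fy=10,interpolation=2)[:600])
```

```text
t 25.43 p [0.5564 0.1622 0.1059] x [0.53  0.221 0.819] y [ 0.387 -0.922 -0.001] z [ 0.755  0.317 -0.574] q [-0.07  0.38 -0.59 -2.23 -0.48 -2.14] F [0.08 0.56 0.45] gap 0.0085
```

View pics/z20.png

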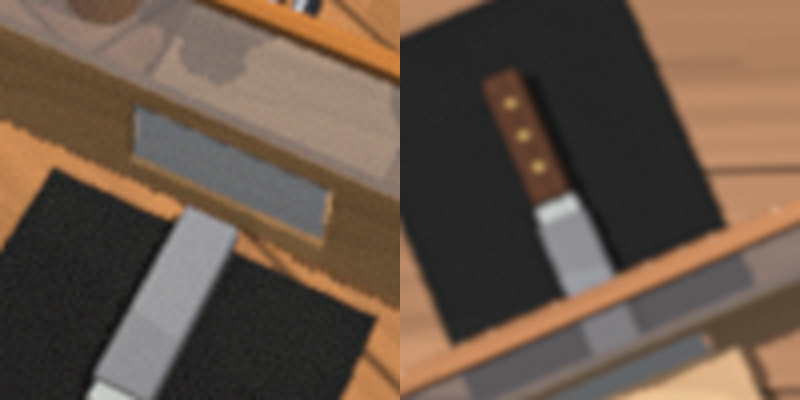

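View pics/z20b.png

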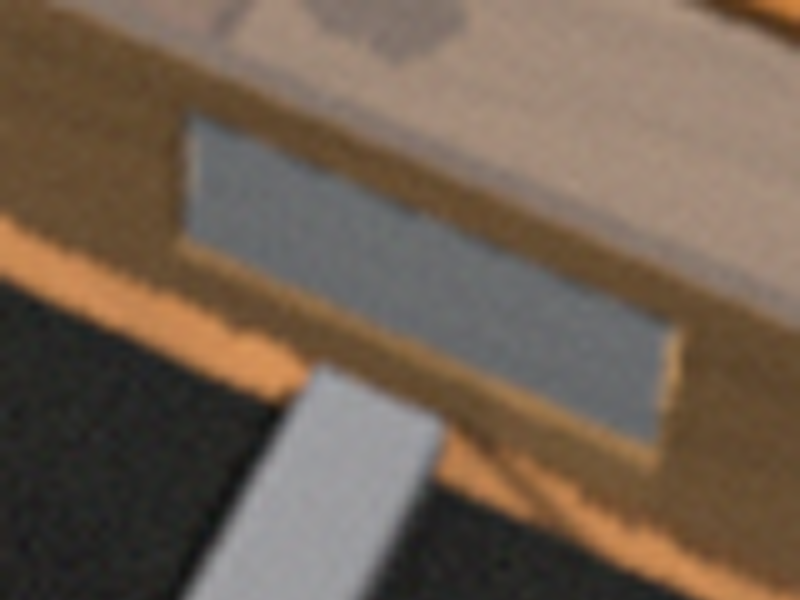

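Run:
```python
from plan import *
import pickle
a,b=pickle.load(open('c20.pkl','rb'))
def r(n,p,z):q=onz(a,305+p[0]/10,265+p[1]/10,z)-O;print(n,(q@hx).round(4),(q@hy).round(4))
for p in[(322,362),(443,418)]:r('tip corner z.018',p,.018)
for p in[(100,262),(250,335),(600,510),(700,555)]:r('panel bottom z0 (true x .004)',p,0)
for p in[(183,248),(655,462)]:r('sill far top edge z.02 (true .004)',p,.02)
```

```text
tip corner z.018 0.0159 -0.0154
tip corner z.018 0.0161 0.0171
panel bottom z0 (true x .004) 0.0066 -0.0814
panel bottom z0 (true x .004) 0.0077 -0.0386
panel bottom z0 (true x .004) 0.0113 0.0577
panel bottom z0 (true x .004) 0.0111 0.0837
sill far top edge z.02 (true .004) 0.0044 -0.0593
sill far top edge z.02 (true .004) 0.0044 0.0672
```

Run:
```python
from plan import *
import pickle
b=pickle.load(open('c20.pkl','rb'))[1]['image'];b0=pickle.load(open('c0.pkl','rb'))[1]['image']
cv2.imwrite('pics/z21.png',np.vstack([b0[90:300,150:520,::-1],b[90:300,150:520,::-1]]))
a=pic('scene','s21.png')
```

```text
(no output)
```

View pics/z21.png

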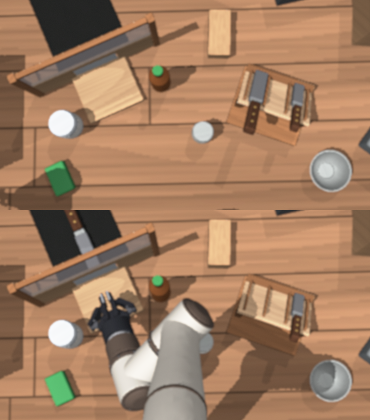

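View pics/s21.png

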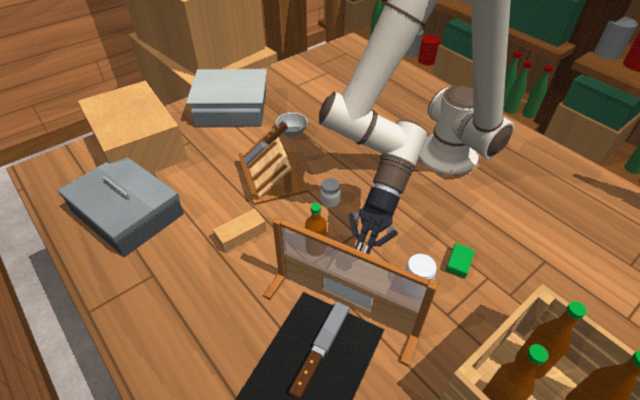

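All the bystanders and the small knife stand where they started. The large knife lies on the mat from (345,308) to (300,390) with its handle away from the screen, the flap is shut, and the arm is clear. I'm handing the job in.

Run:
```python
from h import *
print(arm.close_job())
```

```text
the job is handed in; nothing more can be done
None
```

The large knife is through the flap and lying on the customer's mat with its handle pointing away from the screen. I handed the job in at about 25.5 s of the 72 s allowed; no verdict is reported back.

- **What I did:** I lifted the knife out of the rack by its handle, laid it flat on my side and let go. I then took it by the guard and fed it handle first through the flap until the gripper's body was close to the pane. From there I let go on the sill, turned the wrist over, and pushed the guard's end through with nearly closed, tilted fingers. Then I drew the fingers back.
- **Last checks in the pictures:** The knife looks flat, the flap is shut and the arm touches nothing. The small knife and the other items show no visible shift; this was judged by eye. The jar is partly under the arm in the last top view but looks unmoved in the other view.
- **Where the readings disagreed:** The tip's distance past the middle of the panel came out between about 10 and 16 mm, depending on camera and reference edge. All of these clear the required 5 mm, and the handle end is at about 0.25 m against 0.17 m. The smallest reading leaves about 5 mm to spare.
- **Not measured directly:** The flap angle and the knife's contact forces were judged from pictures and wrist readings only.

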